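# Set out a crown case: jaw models in their bite, sealer in the rack, crowns in front

## Robot

A 6-joint arm with a two-finger parallel gripper is mounted at the origin on a cart in front of the work surface, level with it; the furniture and walls round the work are solid. World frame = base frame: x ahead of the robot, y to its left, z up, the work surface at z = 0. Lengths are in m, angles in rad, forces in N, time in s.
With the tool pointing down it reaches from about 0.325 to 1 m from the base axis. Payload 5.1 kg.
Tool frame: the origin (TCP) lies at the very end of the fingers, on their centre line; the grasp point (between the pads) lies 19 mm behind it; z points along the fingers, y is the line along which they close (so a half turn about z gives the same grasp; the last joint's range is limited). The gripper opens to 85 mm and grips with 20 to 120 N. Pads are 22 mm wide; open, the fingers measure 114 mm over their backs; the gripper's body (76 mm by 85 mm) begins 54 mm behind the grasp point. The pads swing forward as they close: fully open they stand 13 mm farther back than shut.
Start: joints at [-1.413, 0.124, 1.65, -0, 1.367, -0.083], TCP at [0.155, -0.631, 0.231] pointing down, gripper open.
Joint ranges: [-2.61, 2.61], [-1.02, 2.33], [0.03, 2.71], [-1.35, 4.49], [0.32, 2.68], [-2.91, 2.91]. Speed limits (rad/s): [2.57, 2.57, 3.14, 3.14, 3.14, 3.14].

## Interface

Orientations are given as a rotation vector (axis times angle).
In Python, from rig import manip, vision, finish_job gives the robot as it stands.
- The arm moves only by the tool play_rows, never from a script. Its argument "increments" is a list of rows, each a list of 5 numbers: the shift along the tool's x, y, z as a fraction of full scale, then the turn about the tool's z as a fraction of full scale, then the closure, from 0 (fully open) to 1 (shut). In form: [[tx, ty, tz, turn, fingers], ...]. A call has 1 to 5 rows; each row shifts and turns the commanded pose from where the row before left it, along the tool's axes as they then stand; what a row does not reach is not made up. Full scale, the value 1, is 4 cm for a shift and 360 degrees for a turn. A row lasts 1/12 s, in which the tool goes at most 41.7 mm and 7.16 degrees, less where a joint would pass 70% of its speed; a pose out of reach is approached as far as the arm can. A call with a number of a shift or a turn outside -1 to 1 is refused whole. A call with a gripper value outside its range is refused whole. The fingers move at their own pace and stop on an object; "newtons" is the grip in N (left out, the last holds). Time passes only in rows, so rows that do not move let the fingers close. It gives the time, the measured TCP pose, the force, the opening and the grip force at its end, in the units of the state.
- manip.read_state(): the state, without advancing time (a new reading comes with each control period).
- vision.snapshot(name): name is "scene" or "side" or "wrist"; returns a dict with "frame" (400x640x3 uint8, red, green, blue), "z_map" (400x640 float32, m along the optical axis (not along the pixel's ray), 0 where there is no reading), "mtx" (3x3 intrinsics, pixels), "rvec" (rotation vector, rad) and "tvec" (3), from world to camera coordinates, as OpenCV has them; the wrist camera has in their place "hand_eye" (4x4, takes a point from camera to tool coordinates, whose origin is the TCP and whose axes are the flange's). Camera axes: x right, y down, z forward; pixel columns grow to the right and rows downward; lengths in m; the calibration is good to about 2 mm. A picture is of the moment at which its call begins: read the wrist's pose just before it.
- finish_job(): hands the job in; it is judged then, once.
The state is a dict: "t": time; "joints": joint angles; "joint_vel": joint speeds; "joint_efforts": joint torques, N m; "eef_pos": TCP position; "tool_rot": TCP orientation; "force": force on the tool from outside, world axes, zero at the start; "wrist_torque": the same for the moment, N m; "width": opening from 0.0 (shut) to 1.0 (fully open); "gripper_force": force on a finger pad.
Only numpy, scipy, OpenCV 4.12 (cv2) and the standard library are available. Lean on these libraries where they do the work, as an engineer would, in place of code of your own. Each camera call takes 0.05 s, during which the arm holds its last target. There are 200 camera calls.

## Task

Set out this crown case for the fitting bench. From the row at the front of the bench, seat the lower jaw model teeth up in the foam nest of the orange tray, front teeth towards the white slip; lay the blue bite on its teeth and the upper model, teeth down as it lies, on the bite, all three facing the same way and square on one another. Stand the white dropper bottle in the empty well beside the square bottle, set the black tray of gold crowns flat on the bench close in front of the rack's label, midway along it, and leave the lilac jar, tweezers and burner where they are.

Things in the scene. Friction and masses are not known exactly. Their poses are not given: they have to be found in the camera images.
- job_tray: Fixed target: orange case tray, 84 mm deep, 130 wide, rim 11 high, white slip in a pocket on its front edge. Origin: middle of the front edge, underside; x to the back, y left, z up. Foam nest (dark rim, blue-grey floor) centred at x 42, y 0: 56 mm front to back, floor 3 mm above the origin, foam top 9; at its left and right ends finger notches 40 mm wide reach to y +-62.
- bottle_rack: Fixed target: grey bottle rack, 50 mm deep, 92 wide, 20 high, white blank label on its front edge. Origin: middle of the front edge, underside; x to the back, y left, z up. Empty round well, 31 mm wide, at x 25, y -22, floor 6 mm above the origin. A fixed square bottle with black cap (29 mm wide) stands in the other well at x 25, y +22, its top at 68.
- lower_model: Beige plaster lower jaw (horseshoe), loose, 42 mm front to back (x), 62 wide (y), 16 high, 50-100 g, teeth up. Origin: centre of underside; front teeth at -x, heels +x, z up. Half-width 31 mm at x +20, 29 at +10, 26 at 0, 16 at -20; the lowest 9 mm of the sides is nearly upright. Grip low across the heels, about x +10.
- bite: Blue stiff silicone bite registration, loose horseshoe 7 mm thick, 25 g, x -22 (round front) to +22 mm (two ends), 61 wide (y). Origin: mid-width on the underside, z up. Its two limbs, 11 mm wide, run straight from x 0 to +22, centred on y +-25: grip one limb across its width, about x +6 (39 mm clear between them). On the lower model its origin stands over that model's origin, 16 mm higher.
- upper_model: Beige plaster upper jaw (closed palate), loose, 55 mm front to back (x), 63 wide (y), 21 high, 80-150 g, lies teeth down and stays so. Origin: centre of its flat base, now on top, 21 mm above its support; z points DOWN, narrow front (teeth) at -x, wide heel +x. Half-width 31 mm at x +12 to +27, 28 at 0, 19 at -20: grip at x +12. Seated, its origin is over the lower model's.
- crown_tray: Small black open tray with gold-coloured crowns on a card (fixed in it), loose, 46 x 52 mm (x, y), 14 high, 70-140 g. Origin: centre of its underside, z up. Grip outside, across x or y. The bench it stands on is bare (z 0) right of y = 0.185 m and covered by a 3 mm grey mat left of that.
- dropper: White dropper bottle with blue band and pointed top, loose, upright, 24 mm in diameter, 68 tall, 20-40 g. Origin: centre of its underside, z up. The straight body reaches up to 33 mm, then narrows: grip it at 18 to 33 mm.
- jar: Bystander: small white jar with lilac lid, 39 mm wide, 49 tall, loose, left of the row of things. Origin: centre of its underside.
- tweezers: Bystander: steel tweezers, 131 mm long, 9 high, loose, right of the row near the front edge of the bench, before a black computer case 0.46 m tall that fills x > 0.47, y -0.29 to 0.01 m. Origin: centre of their underside.
- burner: Bystander: glass spirit burner, 47 mm wide, 59 tall, loose, behind the work, under a shelf board whose front edge runs at x = 0.67 m, 0.48 m above the bench: mind the wrist. Origin: centre of its underside.

How it is judged:
At the end, for the whole second after the job is handed in: Lower model down in the nest, facing the slip, within 13 mm; bite flat on it and upper teeth down on the bite, within 10-12 mm and 0.2 rad of the lower; dropper upright on the floor of the empty well; crown tray flat, within 18 mm of midway, 40 mm gap at most, before the rack; all at rest (x of job_tray in the frame of lower_model between -0.056 and -0.03 m and y of job_tray in the frame of lower_model between -0.013 and 0.013 m and z of lower_model in the frame of job_tray between 0 and 0.0065 m and angle between lower_model's own z axis and vertical below 0.12 rad and x of bite in the frame of lower_model between -0.01 and 0.01 m and y of bite in the frame of lower_model between -0.01 and 0.01 m and z of bite in the frame of job_tray between 0.0155 and 0.0235 m and x of job_tray in the frame of bite between -0.066 and -0.02 m and angle between bite's own z axis and vertical below 0.2 rad and angle between the x axis of each of bite, upper_model and the x axis of lower_model, either way round below 0.2 rad and x of upper_model in the frame of lower_model between -0.012 and 0.012 m and y of upper_model in the frame of lower_model between -0.01 and 0.01 m and z of upper_model in the frame of job_tray between 0.042 and 0.052 m and x of job_tray in the frame of upper_model between -0.068 and -0.018 m and angle between upper_model's own z axis and vertical above 2.94 rad and x of dropper in the frame of bottle_rack between 0.019 and 0.031 m and y of dropper in the frame of bottle_rack between -0.028 and -0.016 m and z of dropper in the frame of bottle_rack between 0.003 and 0.01 m and angle between dropper's own z axis and vertical below 0.15 rad and x of crown_tray in the frame of bottle_rack between -0.062 and -0.022 m and y of crown_tray in the frame of bottle_rack between -0.018 and 0.018 m and z of crown_tray in the frame of bottle_rack between -0.006 and 0.003 m and angle between crown_tray's own z axis and vertical below 0.08 rad and linear speed of each of lower_model, bite, upper_model, crown_tray, dropper below 0.02 m/s); the robot touches nothing.
It fails at once if a bystander (lilac jar, tweezers or spirit burner) is shifted by more than 25 mm (distance of any of jar, tweezers, burner from where it was at the start of the episode above 0.025 m).
It also fails if it takes over 99 s, if anything falls off the work surface, if the arm or the gripper's body presses on something with over 40 N, if the wrist force passes 120 N, or if a joint passes its speed limit or range.

## Working session

There is one attempt and no reset: what is moved stays moved. The work goes in short steps, Python scripts to look and compute and a tool call to move; the robot and the scene stay as the last step left them, time stands still between calls to the robot, and variables do not carry over. Pictures are saved under pics/ and viewed, at most 14 in all, crops included, and the job is handed in when it is done.

Besides the shell and the picture viewer there is one more tool, called after "Request:" by a JSON object that holds its "api" and its "payload". play_rows: Moves the arm, as the interface text tells. Its arguments: {"type":"object","properties":{"increments":{"type":"array"},"newtons":{"type":"number"}},"required":["increments"]}

```bash
ls; mkdir -p pics
cat > h.py <<'E'
import numpy as np,cv2
from rig import manip,vision
def save(n,f):
    s=vision.snapshot(n); cv2.imwrite(f'pics/{f}.png',s['frame'][:,:,::-1]); np.savez(f'pics/{f}.npz',**s); return s
def cloud(s):
    h,w=s['z_map'].shape; u,v=np.meshgrid(np.arange(w),np.arange(h)); z=s['z_map'].astype(float)
    K=s['mtx']; P=np.stack([(u-K[0,2])/K[0,0]*z,(v-K[1,2])/K[1,1]*z,z],-1)
    if 'hand_eye' in s: return P,z>0
    R=cv2.Rodrigues(np.array(s['rvec'],float))[0]; return (P-np.array(s['tvec']).reshape(3))@R, z>0
E
python3 - <<'E'
from h import *
print(manip.read_state())
for n in('scene','side'):
    s=save(n,n+'0'); print(n,s['mtx'],s['rvec'],s['tvec'])
    R=cv2.Rodrigues(np.array(s['rvec'],float))[0]; print(-R.T@np.array(s['tvec']).reshape(3))
E
```

```text
pics
{'t': 0.0, 'joints': array([-1.41256582e+00,  1.24496675e-01,  1.65165124e+00, -4.68995224e-06,
        1.36746975e+00, -8.25718722e-02]), 'joint_vel': array([ 1.63710820e-03, -1.41404445e-03, -2.09334928e-05,  7.97910419e-04,
       -1.79412614e-03,  4.77275404e-04]), 'joint_efforts': array([-6.99994343e-04, -4.23608243e+01, -3.65452302e+01, -4.12852455e-05,
        6.92479924e-03,  2.24678678e-05]), 'eef_pos': array([ 0.15490782, -0.630661  ,  0.23007191]), 'tool_rot': array([-3.11684026e+00, -3.77096723e-01,  1.27428303e-04]), 'force': array([ 0.44740342, -0.56920108, -1.18659023]), 'wrist_torque': array([-0.03830929, -0.09279167, -0.01564862]), 'gripper_force': 0.0, 'width': 1.0013347376481048}
scene [[506.23051156   0.         313.24796481]
 [  0.         506.23051156 202.6694388 ]
 [  0.           0.           1.        ]] [ 1.35518688 -2.27578379  0.86921111] [0.42423216 0.34348803 1.04904489]
[-0.17424663  0.59145727  1.00909293]
side [[516.65090493   0.         326.26574666]
 [  0.         516.65090493 200.55513981]
 [  0.           0.           1.        ]] [ 2.20799972 -0.44111112  0.18961153] [-0.47993614  0.29543403  1.01333691]
[ 0.22890852 -0.74875482  0.85524194]
```

View pics/scene0.png

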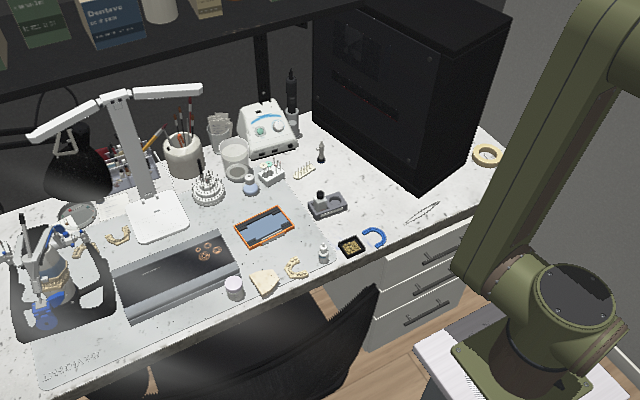

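View pics/side0.png

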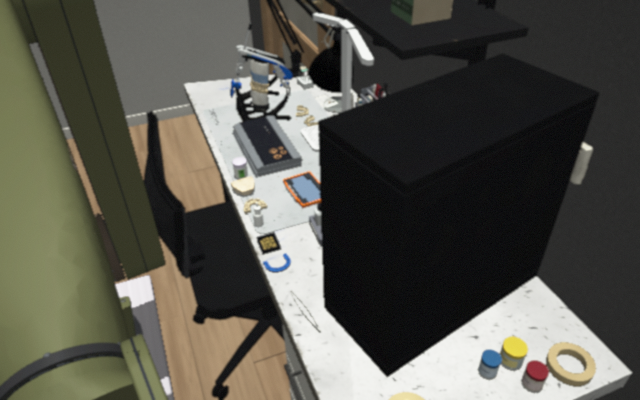

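The scene view shows jar (234,288), upper (264,282), lower (296,268), dropper (323,252), crown tray (350,246), bite (375,237), orange tray (265,227), rack (327,205) and tweezers (423,212). I'll take rough positions from the depth map.

Run:
```python
from h import *
s=dict(np.load('pics/scene0.npz')); P,ok=cloud(s)
for n,(u,v) in dict(jar=(234,285),upper=(264,282),lowfront=(287,270),lowa=(301,260),lowb=(304,274),drop=(323,250),crown=(350,246),bitefront=(384,238),tray=(265,227),slip=(280,238),rack=(327,205),label=(333,213),tweez=(423,212)).items():
    print(n,P[v,u].round(3))
cv2.imwrite('pics/crop0.png',cv2.resize(s['frame'][180:310,200:460,::-1],None,fx=3,fy=3,interpolation=cv2.INTER_CUBIC))
h=vision.snapshot('wrist'); print(h['hand_eye'],h['mtx'])
```

```text
jar [0.431 0.447 0.054]
upper [0.424 0.38  0.026]
lowfront [0.436 0.315 0.013]
lowa [0.451 0.271 0.005]
lowb [0.406 0.286 0.015]
drop [0.419 0.229 0.057]
crown [0.428 0.147 0.01 ]
bitefront [0.41  0.058 0.007]
tray [0.581 0.305 0.009]
slip [0.534 0.286 0.006]
rack [0.556 0.139 0.029]
label [0.543 0.128 0.004]
tweez [ 0.436 -0.083  0.002]
[[ 5.14351725e-04 -9.61819989e-01 -2.73682377e-01  6.79624333e-02]
 [ 9.99999863e-01  4.66972751e-04  2.38261335e-04  8.00482563e-04]
 [-1.01362302e-04 -2.73682462e-01  9.61820097e-01 -1.42656296e-01]
 [ 0.00000000e+00  0.00000000e+00  0.00000000e+00  1.00000000e+00]] [[292.48720161   0.         323.43726991]
 [  0.         292.48720161 200.06255418]
 [  0.           0.           1.        ]]
```

View pics/crop0.png

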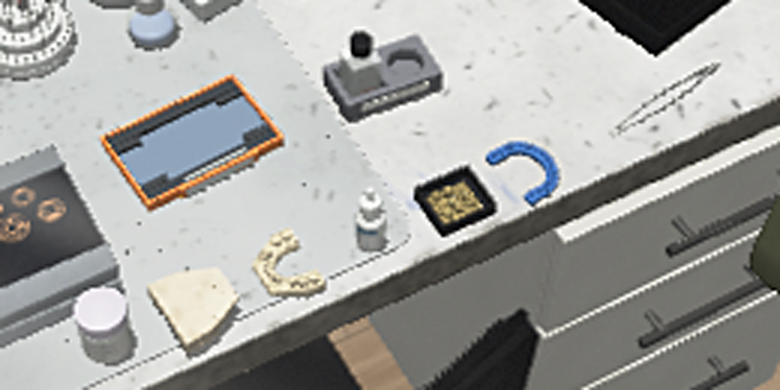

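The crop shows the orange tray with its slip edge towards the robot, the lower model's front pointing left (+y) and the bite's front pointing right (−y). I'm moving the wrist camera over the work.

Request:
{"api": "play_rows", "payload": {"increments": [[0, 0, 0, 0.0193, 0], [0, 0, 0, 0.0193, 0], [0.6, -0.75, 0, 0, 0], [0.6, -0.75, 0, 0, 0], [0.6, -0.75, 0, 0, 0]]}}

```text
t: 0.57
eef_pos: [0.2273, -0.5403, 0.2306]
tool_rot: [-3.14, 0.005, 0.0]
force: [1.1, -0.2, 0.1]
width: 0.999
gripper_force: 0.0
```

Request:
{"api": "play_rows", "payload": {"increments": [[0.6, -0.75, 0, 0, 0], [0.6, -0.75, 0, 0, 0], [0.6, -0.75, 0, 0, 0], [0.6, -0.75, 0, 0, 0], [0.6, -0.75, 0, 0, 0]]}}

```text
t: 0.98
eef_pos: [0.3481, -0.3898, 0.2311]
tool_rot: [-3.141, 0.003, 0.0]
force: [0.3, -0.5, -0.8]
width: 0.996
gripper_force: 0.0
```

Request:
{"api": "play_rows", "payload": {"increments": [[0, -1, 0, 0, 0], [0, -1, 0, 0, 0], [0, -1, 0, 0, 0], [0, -1, 0, 0, 0], [0, -1, 0, 0, 0]]}}

```text
t: 1.4
eef_pos: [0.3472, -0.1897, 0.2309]
tool_rot: [-3.141, 0.004, 0.0]
force: [0.9, -0.3, 0.3]
width: 0.999
gripper_force: 0.0
```

Request:
{"api": "play_rows", "payload": {"increments": [[0, -1, 0, 0, 0], [0, -1, 0, 0, 0], [0, -1, 0, 0, 0], [0, -1, 0, 0, 0], [0, -1, 0, 0, 0]]}}

```text
t: 1.82
eef_pos: [0.3474, 0.0101, 0.2313]
tool_rot: [3.142, -0.004, 0.002]
force: [1.4, -0.0, 0.1]
width: 1.002
gripper_force: 0.0
```

Request:
{"api": "play_rows", "payload": {"increments": [[0, -1, 0, 0, 0], [0.5, -0.8, 0, 0, 0], [0.8, -0.6, 0, 0, 0], [0.8, -0.6, 0, 0, 0], [0.8, -0.6, 0, 0, 0]]}}

```text
t: 2.23
eef_pos: [0.4651, 0.1543, 0.2311]
tool_rot: [3.141, 0.0, 0.001]
force: [0.4, -1.7, 0.6]
width: 1.001
gripper_force: 0.0
```

Run:
```python
from h import *
import pickle
st=manip.read_state(); s=save('wrist','w1'); pickle.dump(st,open('pics/w1.pkl','wb')); print(st['eef_pos'],st['tool_rot'],st['joints'],st['joint_vel'].round(3))
```

```text
[0.46511931 0.15428017 0.2310986 ] [3.14146083e+00 1.88054118e-04 5.09406165e-04] [ 2.10792970e-01 -2.39670334e-01  1.99818438e+00 -2.00225834e-04
  1.38278904e+00  1.78150697e+00] [ 0.43   1.144 -0.912 -0.005 -0.238  0.44 ]
```

View pics/w1.png

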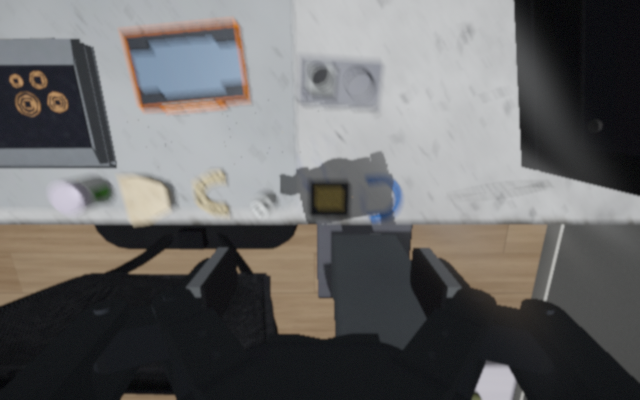

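The wrist view shows the tray at (190,65), rack at (340,80), jar (75,195), upper (145,197), lower (212,192), dropper (262,203), crown tray (328,197) and bite (385,200). The arm was still moving, so I'm going nearer and taking a still shot.

Request:
{"api": "play_rows", "payload": {"increments": [[0.5, -0.8, 0.4, 0, 0], [0, -0.8, 0.4, 0, 0], [0, -0.8, 0.4, 0, 0], [0, 0, 0, 0, 0], [0, 0, 0, 0, 0]]}}

```text
t: 2.7
eef_pos: [0.4833, 0.249, 0.1813]
tool_rot: [3.14, 0.001, -0.006]
force: [0.5, -0.2, -0.4]
width: 1.0
gripper_force: 0.0
```

```bash
cat >> h.py <<'E'
import pickle
from scipy.spatial.transform import Rotation as Ro
def wsave(f):
    st=manip.read_state(); s=save('wrist',f); s['p']=st['eef_pos']; s['r']=st['tool_rot']; np.savez(f'pics/{f}.npz',**s); return s
def wcam(s):
    T=np.eye(4); T[:3,:3]=Ro.from_rotvec(s['r']).as_matrix(); T[:3,3]=s['p']; return T@s['hand_eye']
def wcloud(s):
    P,ok=cloud(s); T=wcam(s); return P@T[:3,:3].T+T[:3,3],ok
def ray(s,uv,z):
    T=wcam(s); K=s['mtx']; uv=np.atleast_2d(uv).astype(float)
    d=np.c_[(uv[:,0]-K[0,2])/K[0,0],(uv[:,1]-K[1,2])/K[1,1],np.ones(len(uv))]@T[:3,:3].T
    return T[:3,3]+d*((z-T[2,3])/d[:,2])[:,None]
E
python3 - <<'E'
from h import *
s=wsave('w2'); print(s['p'],s['r'])
P,ok=wcloud(s)
# top-down colour orthophoto from depth cloud heights: 1mm/px
H=np.zeros((330,500));C=np.zeros((330,500,3),np.uint8)
x,y,z=P[...,0],P[...,1],P[...,2]
# ray-cast ortho at z=0.01
gx,gy=np.meshgrid(np.arange(330),np.arange(500),indexing='ij')
W=np.stack([0.68-gx/1000,0.50-gy/1000,np.full(gx.shape,.01)],-1)
T=np.linalg.inv(wcam(s)); Q=W@T[:3,:3].T+T[:3,3]; K=s['mtx']
u=(Q[...,0]/Q[...,2]*K[0,0]+K[0,2]).astype(np.float32); v=(Q[...,1]/Q[...,2]*K[1,1]+K[1,2]).astype(np.float32)
o=cv2.remap(s['frame'],u,v,cv2.INTER_LINEAR); cv2.imwrite('pics/o2.png',cv2.resize(o[:,:,::-1],None,fx=1.6,fy=1.6))
print(np.median(z[ok&(abs(x-.5)<.02)&(abs(y-.1)<.02)]),np.median(z[ok&(abs(x-.5)<.02)&(abs(y-.3)<.02)]))
E
```

```text
[0.48330844 0.24895984 0.1812689 ] [ 3.13991260e+00  1.47510881e-03 -5.74200223e-03]
0.00025421512587919803 0.250568235029048
```

View pics/o2.png

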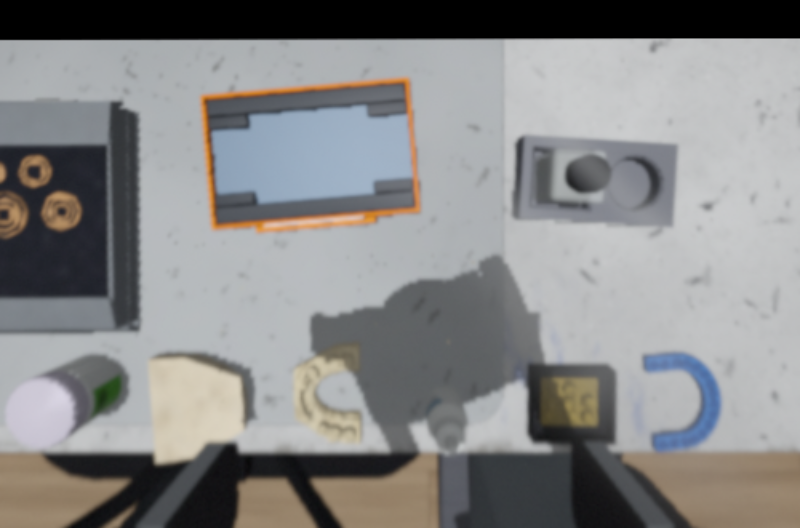

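The rectified view (1.6 px/mm) is clear. The tray has its slip edge in front. The lower's heels are to the right at (360,355/440), and the bite's ends are to the left at (648,360/440). The upper's wide heel is at the left (150,360–463). The dropper is at (447,420), the crown tray at (571,403) and the empty well at (632,185). Next I'll measure each one.

```bash
cat >> h.py <<'E'
def rect(p):
    c,wh,a=cv2.minAreaRect((p[:,:2]*1000).astype(np.float32)); return np.round(c,1),np.round(wh,1),round(a,1)
def blob(s,m,z,xr,yr):
    h,w=m.shape; u,v=np.meshgrid(np.arange(w),np.arange(h)); p=np.zeros((h,w,3))
    p=ray(s,np.c_[u.ravel(),v.ravel()],z).reshape(h,w,3)
    m=m&(p[...,0]>xr[0])&(p[...,0]<xr[1])&(p[...,1]>yr[0])&(p[...,1]<yr[1])
    n,l,st,_=cv2.connectedComponentsWithStats(m.astype(np.uint8)); 
    k=1+np.argmax(st[1:,4]); return p[l==k], l==k
E
cat > m.py <<'E'
from h import *
s=dict(np.load('pics/w2.npz')); F=s['frame']; hsv=cv2.cvtColor(F,cv2.COLOR_RGB2HSV).astype(int); P,ok=wcloud(s)
Hh,S,V=hsv[...,0],hsv[...,1],hsv[...,2]
def rep(n,m,z,xr,yr):
    p,l=blob(s,m,z,xr,yr); q=P[l&ok]
    print(n,len(p),'rect',rect(p),'x',(1e3*p[:,0].min()).round(1),(1e3*p[:,0].max()).round(1),'y',(1e3*p[:,1].min()).round(1),(1e3*p[:,1].max()).round(1),'| cloud z',np.percentile(q[:,2]*1e3,[5,50,95]).round(1) if len(q) else '')
    return p,l
p,_=rep('orange',(Hh<14)&(S>150),.014,(.52,.66),(.2,.42))
p,_=rep('nest',(Hh>95)&(Hh<120)&(S>50)&(V>90),.006,(.53,.66),(.22,.39))
p,_=rep('upper',(Hh>10)&(Hh<30)&(S>45)&(V>90),.024,(.37,.48),(.33,.42))
print(cv2.approxPolyDP(cv2.convexHull((p[:,:2]*1e3).astype(np.float32)),4,True).reshape(-1,2).round(1).tolist())
for z in(.006,.016):
  p,_=rep('lower',(Hh>10)&(Hh<30)&(S>45)&(V>60),z,(.38,.48),(.25,.33))
  print(cv2.approxPolyDP(cv2.convexHull((p[:,:2]*1e3).astype(np.float32)),4,True).reshape(-1,2).round(1).tolist())
p,_=rep('bite',(Hh>100)&(Hh<125)&(S>130),.007,(.38,.48),(.02,.12))
for lim in((.42,.47),(.37,.42)):
    for y0 in(.072,.078,.084,.09):
        q=p[(abs(p[:,1]-y0)<.003)&(p[:,0]>lim[0])&(p[:,0]<lim[1])]; print('limb',y0,(q[:,0].min()*1e3).round(1),(q[:,0].max()*1e3).round(1))
p,_=rep('crown',(V<75),.014,(.38,.47),(.11,.18))
p,_=rep('gold',(Hh>15)&(Hh<32)&(S>90),.008,(.38,.47),(.11,.18))
p,_=rep('rack',(V<140)&(S<60),.02,(.52,.63),(.05,.2))
E
python3 m.py
```

```text
orange 21 rect (array([544.4, 311.5]), array([ 0.9, 20.5]), 4.7) x 543.7 544.8 y 301.3 321.8 | cloud z [11.2 12.2 13.5]
nest 3684 rect (array([583.4, 318.6]), array([58.3, 98.4]), 4.6) x 552.6 615.9 y 271.7 369.0 | cloud z [6.1 7.3 9.2]
upper 217 rect (array([379.5, 338.6]), array([16.1, 19. ]), 86.2) x 370.5 388.5 y 330.0 347.2 | cloud z [-752.9 -749.1 -228.3]
[[388.5, 331.0], [386.0, 346.0], [370.5, 347.20001220703125], [370.5, 331.1000061035156]]
lower 465 rect (array([424. , 299.4]), array([57.2, 29.6]), 39.7) x 405.0 453.3 y 276.1 315.6 | cloud z [ 7.6 12.6 17.9]
[[450.8999938964844, 311.70001220703125], [419.0, 314.5], [408.8999938964844, 299.79998779296875], [405.0, 277.3999938964844], [420.29998779296875, 277.1000061035156], [449.70001220703125, 301.5]]
lower 465 rect (array([428. , 297.8]), array([55.4, 28.7]), 39.7) x 409.7 456.4 y 275.2 313.4 | cloud z [ 7.6 12.6 17.9]
[[454.1000061035156, 309.70001220703125], [423.20001220703125, 312.3999938964844], [413.3999938964844, 298.1000061035156], [409.70001220703125, 276.5], [424.5, 276.20001220703125], [452.8999938964844, 299.79998779296875]]
bite 19 rect (array([445.6,  57.5]), array([12. ,  2.4]), 32.4) x 440.6 450.3 y 54.0 61.3 | cloud z [6.3 6.8 8.1]Traceback (most recent call last):
  File "m.py", line 18, in <module>
    q=p[(abs(p[:,1]-y0)<.003)&(p[:,0]>lim[0])&(p[:,0]<lim[1])]; print('limb',y0,(q[:,0].min()*1e3).round(1),(q[:,0].max()*1e3).round(1))
                                                                                 ~~~~~~~~~~^^
    return umr_minimum(a, axis, None, out, keepdims, initial, where)
ValueError: zero-size array to reduction operation minimum which has no identity
```

```bash
cat > m.py <<'E'
from h import *
import sys
def hull(p,e=3): return cv2.approxPolyDP(cv2.convexHull((p[:,:2]*1e3).astype(np.float32)),e,True).reshape(-1,2).round(1).tolist()
def seg(s,n,zr,xr,yr,show=True):
    P,ok=wcloud(s); m=ok&(P[...,2]>zr[0])&(P[...,2]<zr[1])&(P[...,0]>xr[0])&(P[...,0]<xr[1])&(P[...,1]>yr[0])&(P[...,1]<yr[1])
    nn,l,st,_=cv2.connectedComponentsWithStats(m.astype(np.uint8))
    l=l==1+np.argmax(st[1:,4]); p=P[l]
    if show: print(n,len(p),rect(p),hull(p),'z',np.percentile(p[:,2]*1e3,[5,50,95]).round(1))
    return p
if __name__=='__main__':
    s=dict(np.load('pics/w2.npz'))
    seg(s,'tray',(.0085,.02),(.52,.66),(.2,.42))
    seg(s,'upper',(.015,.04),(.37,.48),(.33,.42))
    seg(s,'lower',(.0075,.04),(.37,.48),(.25,.335))
    seg(s,'dropper',(.01,.1),(.37,.48),(.19,.25))
    p=seg(s,'crown',(.004,.04),(.37,.48),(.105,.185)); seg(s,'crownrim',(.0115,.04),(.37,.48),(.105,.185))
    p=seg(s,'bite',(.004,.04),(.37,.48),(.02,.11))
    for lim in((.43,.47),(.37,.425)):
        for y0 in(.07,.076,.082,.088,.094):
            q=p[(abs(p[:,1]-y0)<.003)&(p[:,0]>lim[0])&(p[:,0]<lim[1])]; print('limb',y0,(q[:,0]*1e3).min().round(1),(q[:,0]*1e3).max().round(1)) if len(q) else 0
    seg(s,'rack',(.015,.03),(.52,.63),(.05,.2))
E
python3 m.py
```

```text
tray 5685 (array([581.3, 305.8]), array([ 88.6, 130.2]), 5.0) [[629.7000122070312, 245.3000030517578], [619.2000122070312, 372.79998779296875], [536.7000122070312, 366.70001220703125], [537.7999877929688, 294.20001220703125], [547.7999877929688, 238.8000030517578]] z [11.  12.9 15.3]
upper 2327 (array([430. , 371.6]), array([62.8, 55.1]), 3.7) [[448.3999938964844, 346.6000061035156], [459.8999938964844, 378.70001220703125], [459.1000061035156, 400.8999938964844], [400.29998779296875, 397.20001220703125], [399.29998779296875, 379.1000061035156], [416.5, 343.79998779296875]] z [20.8 23.7 24.9]
lower 1105 (array([433.7, 296.3]), array([61. , 41.7]), 0.9) [[462.70001220703125, 292.5], [449.1000061035156, 316.0], [419.20001220703125, 316.20001220703125], [407.70001220703125, 297.79998779296875], [403.5, 274.8999938964844], [462.1000061035156, 276.0]] z [ 8.6 12.3 18.3]
dropper 588 (array([428.8, 223.5]), array([18.7, 23.2]), 2.8) [[436.5, 216.3000030517578], [436.5, 229.89999389648438], [427.0, 235.0], [420.70001220703125, 233.0], [422.1000061035156, 212.8000030517578]] z [15.8 40.4 66.4]
[... 478 characters left out ...]
y([428.4,  70.4]), array([61.1, 45.4]), 7.2) [[455.5, 64.30000305175781], [457.8999938964844, 76.19999694824219], [453.1000061035156, 96.0], [396.79998779296875, 88.9000015258789], [400.3999938964844, 61.70000076293945], [415.5, 49.5], [439.1000061035156, 49.79999923706055]] z [5.  7.  8.3]
limb 0.07 445.0 457.4
limb 0.076 447.5 457.9
limb 0.082 446.2 457.4
limb 0.088 446.3 457.1
limb 0.094 445.7 456.3
limb 0.07 397.6 408.4
limb 0.076 397.5 407.7
limb 0.082 396.1 407.2
limb 0.088 396.4 406.7
rack 3034 (array([565.8, 131.7]), array([93.1, 50.8]), 86.5) [[593.0, 176.6999969482422], [544.0, 179.1999969482422], [538.4000244140625, 87.19999694824219], [587.7000122070312, 85.0]] z [18.5 23.5 25. ]
```

Depth segmentation gives sizes that match the listed dimensions. I'm turning the tool for the lower model and checking the dropper's axis.

Request:
{"api": "play_rows", "payload": {"increments": [[0, 0, 0, -0.0195, 0], [0, 0, 0, -0.0195, 0], [0, 0, 0, -0.0195, 0], [0, 0, 0, -0.0195, 0], [0, 0, 0, -0.0195, 0]]}}

```text
t: 3.17
eef_pos: [0.4851, 0.247, 0.1847]
tool_rot: [2.994, 0.951, 0.004]
force: [0.2, 0.8, -0.2]
width: 1.003
gripper_force: 0.0
```

Request:
{"api": "play_rows", "payload": {"increments": [[0, 0, 0, -0.0195, 0], [0, 0, 0, -0.0195, 0], [0, 0, 0, -0.0195, 0], [0, 0, 0, -0.0195, 0], [0, 0, 0, -0.0195, 0]]}}

```text
t: 3.58
eef_pos: [0.4852, 0.247, 0.1848]
tool_rot: [2.567, 1.809, 0.003]
force: [-0.3, 0.5, -0.3]
width: 0.999
gripper_force: 0.0
```

Request:
{"api": "play_rows", "payload": {"increments": [[0, 0, 0, -0.0195, 0], [0, 0, 0, -0.0195, 0], [0, 0, 0, -0.0188, 0], [0, 0, 0, 0, 0], [0, 0, 0, 0, 0]]}}

```text
t: 4.0
eef_pos: [0.485, 0.2473, 0.1844]
tool_rot: [2.208, 2.233, 0.002]
force: [-0.6, -0.5, -0.4]
width: 1.001
gripper_force: 0.0
```

```bash
cat > go.py <<'E'
from h import *
import sys
x,y,z,yaw=map(float,sys.argv[1:5])  # mm, deg
st=manip.read_state(); R=Ro.from_rotvec(st['tool_rot']).as_matrix(); p=st['eef_pos']*1e3
cy=np.degrees(np.arctan2(R[1,0],R[0,0])); dt=(yaw-cy+180)%360-180
d=np.array([x,y,z])-p; a=np.radians(cy); b=np.radians(yaw)
f=lambda a:(np.array([d[0]*np.cos(a)+d[1]*np.sin(a),d[0]*np.sin(a)-d[1]*np.cos(a),-d[2]])/40).round(3)
print('t',round(st['t'],2),'at',p.round(1),'yaw',cy.round(2),'tilt',np.degrees(np.arccos(-R[2,2])).round(2),'j6',st['joints'][5].round(2),'w',st['width'].round(3)); print('before turn',f(a),'after turn',f(b),'turn',round(-dt/360,4))
E
python3 go.py 433.8 288.3 3 91
python3 - <<'E'
from m import *
s=dict(np.load('pics/w2.npz'))
p=seg(s,'d',(.01,.1),(.37,.48),(.19,.25),False)
for z in(.02,.03,.04,.05,.06,.066):
    q=p[abs(p[:,2]-z)<.004]*1e3; print(z,len(q),q[:,:2].min(0).round(1),q[:,:2].max(0).round(1))
E
```

```text
0.02 45 [427.8 212.1] [437.9 234.7]
0.03 56 [427. 213.] [438. 235.]
0.04 171 [419.1 211.7] [438.2 234.2]
0.05 49 [425.7 215.3] [435.8 231.6]
0.06 154 [419.6 216. ] [435.2 231. ]
0.066 29 [427.2 220.6] [430.7 226.5]Traceback (most recent call last):
  File "go.py", line 8, in <module>
    print('t',round(st['t'],2),'at',p.round(1),'yaw',cy.round(2),'tilt',np.degrees(np.arccos(-R[2,2])).round(2),'j6',st['joints'][5].round(2),'w',st['width'].round(3)); print('before turn',f(a),'after turn',f(b),'turn',round(-dt/360,4))
                                                                                                                                                  ^^^^^^^^^^^^^^^^^
AttributeError: 'float' object has no attribute 'round'
```

```bash
sed -i "s/st\['width'\].round(3)/round(float(st['width']),3)/" go.py; python3 go.py 433.8 288.3 3 91
```

```text
t 4.0 at [485.  247.3 184.4] yaw 90.66 tilt 0.1 j6 0.36 w 1.001
before turn [ 1.039 -1.269  4.535] after turn [ 1.046 -1.262  4.535] turn -0.001
```

Request:
{"api": "play_rows", "payload": {"increments": [[0.52, -0.63, 0.5, 0, 0], [0.52, -0.63, 0.5, 0, 0], [0, 0, 0.8, 0, 0], [0, 0, 0.8, 0, 0], [0, 0, 0.8, 0, 0]]}}

```text
t: 4.42
eef_pos: [0.4337, 0.2893, 0.0472]
tool_rot: [2.206, 2.236, 0.004]
force: [-0.9, -0.4, 0.3]
width: 0.999
gripper_force: 0.0
```

Request:
{"api": "play_rows", "payload": {"increments": [[0, 0, 0.6, 0, 0], [0, 0, 0.4, 0, 0], [0, 0, 0.13, 0, 0], [0, 0, 0, 0, 0], [0, 0, 0, 0, 0.15]], "newtons": 40}}

```text
t: 4.83
eef_pos: [0.4343, 0.2891, 0.0031]
tool_rot: [2.205, 2.237, 0.002]
force: [1.2, 0.8, -1.1]
width: 0.88
gripper_force: 0.0
```

Request:
{"api": "play_rows", "payload": {"increments": [[0, 0, 0, 0, 0.3], [0, 0, 0, 0, 0.5], [0, 0, 0, 0, 0.5], [0, 0, 0, 0, 0.5], [0, 0, 0, 0, 0.5]]}}

```text
t: 5.25
eef_pos: [0.4354, 0.2898, 0.0049]
tool_rot: [2.203, 2.237, 0.007]
force: [-0.6, -2.0, 5.4]
width: 0.662
gripper_force: 40.4
```

Request:
{"api": "play_rows", "payload": {"increments": [[0, 0, -0.3, 0, 0.5], [0, 0, -0.6, 0, 0.5], [0, 0, -0.8, 0, 0.5], [0, 0, 0, -0.0195, 0.5], [0, 0, 0, -0.0195, 0.5]]}}

```text
t: 5.67
eef_pos: [0.4359, 0.2903, 0.0749]
tool_rot: [1.905, 2.494, 0.011]
force: [-0.5, -0.6, -0.7]
width: 0.654
gripper_force: 41.1
```

Request:
{"api": "play_rows", "payload": {"increments": [[0, 0, 0, -0.0195, 0.5], [0, 0, 0, -0.0195, 0.5], [0, 0, 0, -0.0195, 0.5], [0, 0, 0, -0.0195, 0.5], [0, 0, 0, -0.0195, 0.5]]}}

```text
t: 6.08
eef_pos: [0.434, 0.2893, 0.0719]
tool_rot: [1.064, 2.954, 0.003]
force: [-0.2, 0.2, -0.2]
width: 0.652
gripper_force: 41.1
```

Request:
{"api": "play_rows", "payload": {"increments": [[0, 0, 0, -0.0195, 0.5], [0, 0, 0, -0.0195, 0.5], [0, 0, 0, -0.0195, 0.5], [0, 0, 0, -0.0195, 0.5], [0, 0, 0, -0.0195, 0.5]]}}

```text
t: 6.5
eef_pos: [0.4339, 0.2893, 0.0718]
tool_rot: [0.124, 3.137, 0.002]
force: [0.3, 0.6, 0.2]
width: 0.654
gripper_force: 41.1
```

Request:
{"api": "play_rows", "payload": {"increments": [[0, 0, 0, -0.0195, 0.5], [0, 0, 0, 0, 0.5]]}}

```text
t: 6.67
eef_pos: [0.434, 0.2893, 0.0717]
tool_rot: [-0.062, 3.139, 0.002]
force: [0.2, 0.1, -0.6]
width: 0.657
gripper_force: 41.1
```

```bash
python3 go.py 588.3 306 9 184.8
```

```text
t 6.67 at [434.  289.3  71.7] yaw -177.74 tilt 0.12 j6 -1.13 w 0.657
before turn [-3.872  0.265  1.568] after turn [-3.879  0.094  1.568] turn -0.007
```

Request:
{"api": "play_rows", "payload": {"increments": [[0, 0, 0, -0.007, 0.5], [-0.7, 0.02, 0, 0, 0.5], [-0.9, 0.02, 0, 0, 0.5], [-0.9, 0.02, 0, 0, 0.5], [-0.9, 0.03, 0, 0, 0.5]]}}

```text
t: 7.08
eef_pos: [0.5704, 0.304, 0.0714]
tool_rot: [-0.123, 3.138, 0.001]
force: [0.2, 0.6, 0.0]
width: 0.661
gripper_force: 41.1
```

Request:
{"api": "play_rows", "payload": {"increments": [[-0.48, 0, 0, 0, 0.5], [0, 0, 0.3, 0, 0.5], [0, 0, 0.3, 0, 0.5], [0, 0, 0, 0, 0.5]]}}

```text
t: 7.42
eef_pos: [0.5848, 0.3042, 0.0424]
tool_rot: [0.126, -3.133, 0.004]
force: [-1.6, 0.1, -1.3]
width: 0.656
gripper_force: 41.1
```

```bash
python3 go.py 588.3 306 9 184.8
python3 - <<'E'
from h import *
wsave('w3')
E
```

```text
t 7.42 at [584.8 304.2  42.4] yaw -175.4 tilt 0.39 j6 -1.25 w 0.656
before turn [-0.091  0.039  0.836] after turn [-0.092  0.038  0.836] turn -0.0006
```

View pics/w3.png

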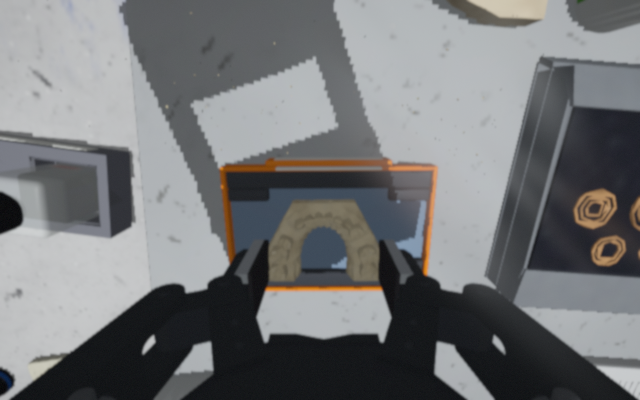

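The lower model is held level over the tray, with its front (320,205) towards the slip (330,163) and the fingers at the heel sides. I'm lowering it.

Request:
{"api": "play_rows", "payload": {"increments": [[-0.09, 0.04, 0.2, 0, 0.5], [0, 0, 0.25, 0, 0.5], [0, 0, 0.2, 0, 0.5], [0, 0, 0.15, 0, 0.5], [0, 0, 0, 0, 0.5]]}}

```text
t: 7.88
eef_pos: [0.5896, 0.3066, 0.0117]
tool_rot: [0.128, -3.135, 0.002]
force: [-1.0, -1.1, -0.5]
width: 0.657
gripper_force: 41.1
```

```bash
python3 go.py 588.3 306 8.5 184.8
```

```text
t 7.88 at [589.6 306.6  11.7] yaw -175.31 tilt 0.22 j6 -1.25 w 0.657
before turn [ 0.033 -0.012  0.081] after turn [ 0.033 -0.012  0.081] turn -0.0003
```

Request:
{"api": "play_rows", "payload": {"increments": [[0, 0, 0.07, 0, 0.5], [0, 0, 0.03, 0, 0.5], [0, 0, 0, 0, 0.3], [0, 0, 0, 0, 0.2], [0, 0, 0, 0, 0.15]]}}

```text
t: 8.3
eef_pos: [0.5917, 0.3073, 0.0108]
tool_rot: [-0.128, 3.138, 0.001]
force: [-0.6, 0.3, -0.1]
width: 0.85
gripper_force: 0.0
```

Request:
{"api": "play_rows", "payload": {"increments": [[0, 0, 0, 0, 0.12], [0, 0, -0.4, 0, 0.12], [0, 0, -0.8, 0, 0.12], [0, 0, -1, 0, 0.12], [0.8, 0, -0.5, 0, 0.12]]}}

```text
t: 8.72
eef_pos: [0.5651, 0.3055, 0.1243]
tool_rot: [-0.125, 3.129, 0.005]
force: [0.8, -0.1, 2.6]
width: 0.881
gripper_force: 0.0
```

Request:
{"api": "play_rows", "payload": {"increments": [[1, 0, 0, 0, 0.12], [0.7, 0, 0, 0, 0.12], [0, 0, 0, 0, 0.12], [0, 0, 0, 0, 0.12]]}}

```text
t: 9.05
eef_pos: [0.4905, 0.299, 0.1184]
tool_rot: [-0.13, 3.138, 0.0]
force: [-0.0, 0.2, -0.0]
width: 0.874
gripper_force: 0.0
```

Run:
```python
from m import *
s=wsave('w4'); print(s['p'])
seg(s,'lower',(.0165,.04),(.54,.63),(.26,.35)); seg(s,'tray',(.0085,.0155),(.52,.66),(.2,.42))
```

```text
[0.49053486 0.29896654 0.1183772 ]
lower 310 (array([542.2, 296.6]), array([ 5. , 60.9]), 2.3) [[543.5999755859375, 266.20001220703125], [540.5, 327.0]] z [16.7 19.9 23. ]
tray 4846 (array([581.8, 305.9]), array([ 89.5, 130.1]), 5.0) [[630.0999755859375, 245.60000610351562], [619.2000122070312, 373.79998779296875], [537.2999877929688, 366.8999938964844], [534.7999877929688, 330.20001220703125], [547.5, 239.0]] z [ 9.9 12.7 14.4]
```

View pics/w4.png

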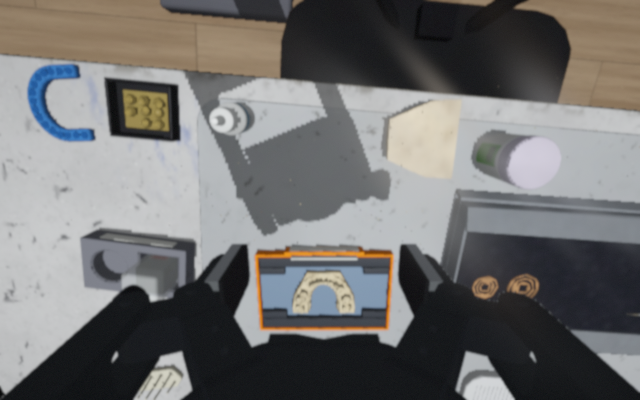

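The lower model sits in the nest with its front (323,275) towards the slip (325,253). I'll measure it, then go to the bite.

```bash
python3 - <<'E'
from m import *
s=dict(np.load('pics/w4.npz'))
seg(s,'lower',(.0145,.04),(.551,.62),(.265,.345)); seg(s,'lowtop',(.0185,.04),(.551,.62),(.265,.345))
p=seg(s,'bite',(.004,.04),(.37,.48),(.02,.11)); seg(s,'upper',(.015,.04),(.37,.48),(.33,.42)); seg(s,'crown',(.009,.04),(.37,.48),(.105,.185)); seg(s,'drop',(.01,.1),(.37,.48),(.19,.25)); seg(s,'rack',(.015,.03),(.52,.63),(.05,.2))
E
python3 go.py 451.8 79.4 1.5 95.5
```

```text
lower 1028 (array([582.7, 305.6]), array([41.9, 59.6]), 5.1) [[605.2000122070312, 277.79998779296875], [600.5999755859375, 335.20001220703125], [586.0, 334.70001220703125], [571.0999755859375, 326.29998779296875], [562.2999877929688, 298.79998779296875], [569.2000122070312, 287.0], [585.0999755859375, 278.3999938964844]] z [14.7 16.8 21.8]
lowtop 178 (array([590.4, 284.3]), array([ 9.2, 23.6]), 86.0) [[602.0999755859375, 283.70001220703125], [598.9000244140625, 288.29998779296875], [578.5999755859375, 286.1000061035156], [586.5999755859375, 280.0], [599.5, 279.79998779296875]] z [19.3 20.9 22.1]
bite 1975 (array([428.6,  70.5]), array([61.2, 46.6]), 6.2) [[456.5, 66.69999694824219], [455.79998779296875, 95.9000015258789], [396.29998779296875, 89.4000015258789], [400.0, 63.79999923706055], [415.3999938964844, 50.0], [437.5, 48.0]] z [4.9 7.  8.3]
upper 4644 (array([431.2, 371.9]), array([61.9, 54.9]), 4.3) [[448.70001220703125, 346.29998779296875], [460.20001220703125, 379.0], [459.8999938964844, 401.29998779296875], [398.8999938964844, 397.0], [400.70001220703125, 375.3999938964844],
[... 276 characters left out ...]
149 (array([426.4, 225.8]), array([23.7, 19.3]), 8.8) [[437.8999938964844, 219.89999389648438], [437.70001220703125, 228.39999389648438], [431.0, 234.6999969482422], [420.79998779296875, 233.6999969482422], [414.8999938964844, 226.5], [419.79998779296875, 215.0]] z [18.7 42.4 67.8]
rack 3488 (array([566.2, 131.9]), array([93.7, 51.7]), 86.7) [[581.7000122070312, 176.89999389648438], [544.2999877929688, 179.39999389648438], [539.0999755859375, 87.69999694824219], [589.4000244140625, 85.0999984741211], [593.7000122070312, 160.0]] z [16.7 23.3 25.2]
t 9.1 at [491.8 299.1 118.6] yaw -175.28 tilt 0.08 j6 -1.2 w 0.884
before turn [ 1.447 -5.392  2.929] after turn [-5.372 -1.521  2.929] turn 0.2478
```

Request:
{"api": "play_rows", "payload": {"increments": [[0, 0, 0, 0.0191, 0.3], [0, 0, 0, 0.0191, 0.5], [0, 0, 0, 0.0191, 0.65], [0, 0, 0, 0.0191, 0.65], [0, 0, 0, 0.0191, 0.65]]}}

```text
t: 9.52
eef_pos: [0.4933, 0.2991, 0.1183]
tool_rot: [0.815, 3.033, 0.001]
force: [0.2, 0.3, -0.2]
width: 0.351
gripper_force: 0.0
```

Request:
{"api": "play_rows", "payload": {"increments": [[0, 0, 0, 0.0191, 0.65], [0, 0, 0, 0.0191, 0.65], [0, 0, 0, 0.0191, 0.65], [0, 0, 0, 0.0191, 0.65], [0, 0, 0, 0.0191, 0.65]]}}

```text
t: 9.93
eef_pos: [0.4933, 0.2991, 0.1183]
tool_rot: [1.675, 2.657, 0.001]
force: [-0.9, 0.6, 0.8]
width: 0.348
gripper_force: 0.0
```

Request:
{"api": "play_rows", "payload": {"increments": [[0, 0, 0, 0.0191, 0.65], [0, 0, 0, 0.0191, 0.65], [0, 0, 0, 0.0186, 0.65], [-0.7, -0.2, 0, 0, 0.65], [-0.9, -0.25, 0, 0, 0.65]]}}

```text
t: 10.35
eef_pos: [0.4818, 0.2344, 0.1188]
tool_rot: [2.11, 2.327, 0.003]
force: [-0.2, -0.8, -0.7]
width: 0.351
gripper_force: 0.0
```

Request:
{"api": "play_rows", "payload": {"increments": [[-0.9, -0.25, 0, 0, 0.65], [-0.9, -0.25, 0, 0, 0.65], [-0.9, -0.25, 0.2, 0, 0.65], [-0.9, -0.25, 0.4, 0, 0.65], [-0.1, 0, 0.4, 0, 0.65]]}}

```text
t: 10.77
eef_pos: [0.4553, 0.078, 0.0788]
tool_rot: [2.116, 2.318, 0.001]
force: [-0.9, 0.9, -0.6]
width: 0.347
gripper_force: 0.0
```

Request:
{"api": "play_rows", "payload": {"increments": [[0, 0, 0.5, 0, 0.65], [0, 0, 0, 0, 0.65], [0, 0, 0, 0, 0.65]]}}

```text
t: 11.02
eef_pos: [0.4543, 0.0819, 0.0576]
tool_rot: [-2.113, -2.323, 0.002]
force: [-0.5, 0.6, 0.8]
width: 0.345
gripper_force: 0.0
```

```bash
python3 go.py 452 79.5 1.5 95.5
```

```text
t 11.02 at [454.3  81.9  57.6] yaw 95.42 tilt 0.12 j6 -0.03 w 0.345
before turn [-0.055 -0.064  1.403] after turn [-0.055 -0.064  1.403] turn -0.0002
```

Request:
{"api": "play_rows", "payload": {"increments": [[-0.05, -0.06, 0.4, 0, 0.65], [0, 0, 0.4, 0, 0.65], [0, 0, 0.4, 0, 0.65], [0, 0, 0.2, 0, 0.65], [0, 0, 0, 0, 0.65]]}}

```text
t: 11.43
eef_pos: [0.4517, 0.0805, 0.0015]
tool_rot: [-2.111, -2.325, 0.002]
force: [-0.3, 0.1, -0.4]
width: 0.348
gripper_force: 0.0
```

Request:
{"api": "play_rows", "payload": {"increments": [[0, 0, 0, 0, 0.75], [0, 0, 0, 0, 0.85], [0, 0, 0, 0, 0.95], [0, 0, 0, 0, 0.95], [0, 0, 0, 0, 0.95]], "newtons": 25}}

```text
t: 11.85
eef_pos: [0.4533, 0.0804, 0.0035]
tool_rot: [2.112, 2.324, 0.004]
force: [-0.0, 1.4, 3.4]
width: 0.118
gripper_force: 25.7
```

Request:
{"api": "play_rows", "payload": {"increments": [[0, 0, -0.3, 0, 0.95], [0, 0, -0.6, 0, 0.95], [0, 0, -0.8, 0, 0.95], [0, 0, -0.8, 0, 0.95], [0, 0, 0, 0, 0.95]]}}

```text
t: 12.27
eef_pos: [0.4564, 0.0804, 0.1093]
tool_rot: [2.107, 2.319, 0.014]
force: [1.6, -0.3, 0.3]
width: 0.118
gripper_force: 25.3
```

```bash
python3 go.py 591.8 281.3 60 5.1
```

```text
t 12.27 at [456.4  80.4 109.3] yaw 95.49 tilt 0.71 j6 -0.04 w 0.118
before turn [4.675 3.849 1.232] after turn [ 3.818 -4.701  1.232] turn 0.2511
```

Request:
{"api": "play_rows", "payload": {"increments": [[0.35, 0.25, 0, 0, 0.95], [0.65, 0.55, 0, 0, 0.95], [0.65, 0.55, 0, 0, 0.95], [0.65, 0.55, 0, 0, 0.95], [0.65, 0.55, 0, 0, 0.95]]}}

```text
t: 12.68
eef_pos: [0.5387, 0.2082, 0.1017]
tool_rot: [-2.113, -2.325, 0.001]
force: [-0.0, -0.2, -0.2]
width: 0.115
gripper_force: 25.3
```

Request:
{"api": "play_rows", "payload": {"increments": [[0.65, 0.55, 0, 0, 0.95], [0.65, 0.55, 0, 0, 0.95], [0.4, 0.3, 0, 0, 0.95], [0, 0, 0, 0.0193, 0.95], [0, 0, 0, 0.0193, 0.95]]}}

```text
t: 13.1
eef_pos: [0.5877, 0.2812, 0.1013]
tool_rot: [-2.383, -2.047, 0.001]
force: [-0.2, -0.1, 0.3]
width: 0.115
gripper_force: 25.3
```

Request:
{"api": "play_rows", "payload": {"increments": [[0, 0, 0, 0.0193, 0.95], [0, 0, 0, 0.0193, 0.95], [0, 0, 0, 0.0193, 0.95], [0, 0, 0, 0.0193, 0.95], [0, 0, 0, 0.0193, 0.95]]}}

```text
t: 13.52
eef_pos: [0.5871, 0.2799, 0.1014]
tool_rot: [2.886, 1.24, -0.002]
force: [0.5, -0.2, 0.7]
width: 0.115
gripper_force: 25.3
```

Request:
{"api": "play_rows", "payload": {"increments": [[0, 0, 0, 0.0193, 0.95], [0, 0, 0, 0.0193, 0.95], [0, 0, 0, 0.0193, 0.95], [0, 0, 0, 0.0193, 0.95], [0, 0, 0, 0.0193, 0.95]]}}

```text
t: 13.93
eef_pos: [0.5871, 0.2798, 0.1015]
tool_rot: [3.125, 0.322, -0.001]
force: [-0.2, 0.0, 0.4]
width: 0.116
gripper_force: 25.3
```

Request:
{"api": "play_rows", "payload": {"increments": [[0, 0, 0.5, 0.0193, 0.95], [0, 0, 0.5, 0, 0.95], [0, 0, 0, 0, 0.95], [0, 0, 0, 0, 0.95]]}}

```text
t: 14.27
eef_pos: [0.586, 0.2794, 0.0602]
tool_rot: [3.137, 0.142, -0.006]
force: [0.1, -1.2, 0.1]
width: 0.116
gripper_force: 25.3
```

```bash
python3 go.py 591.8 281.3 26 5.1
python3 - <<'E'
from m import *
s=wsave('w5')
seg(s,'bite',(.05,.095),(.54,.64),(.24,.36)); seg(s,'lower',(.0145,.04),(.551,.62),(.265,.345))
E
```

```text
t 14.27 at [586.  279.4  60.2] yaw 5.18 tilt 0.24 j6 1.84 w 0.116
before turn [ 0.149 -0.033  0.855] after turn [ 0.149 -0.033  0.855] turn 0.0002
bite 2892 (array([584.2, 283.2]), array([30.7, 39.7]), 59.5) [[600.7000122070312, 276.3999938964844], [589.4000244140625, 297.5], [560.2999877929688, 281.79998779296875], [592.9000244140625, 260.29998779296875]] z [62.5 70.6 91.5]
lower 1980 (array([583. , 305.2]), array([40.2, 60.1]), 4.7) [[605.0999755859375, 277.0], [600.4000244140625, 335.70001220703125], [594.7999877929688, 336.3999938964844], [571.5999755859375, 326.0], [564.5, 315.20001220703125], [563.2000122070312, 301.8999938964844], [584.4000244140625, 279.20001220703125]] z [14.8 17.3 21.7]
```

View pics/w5.png

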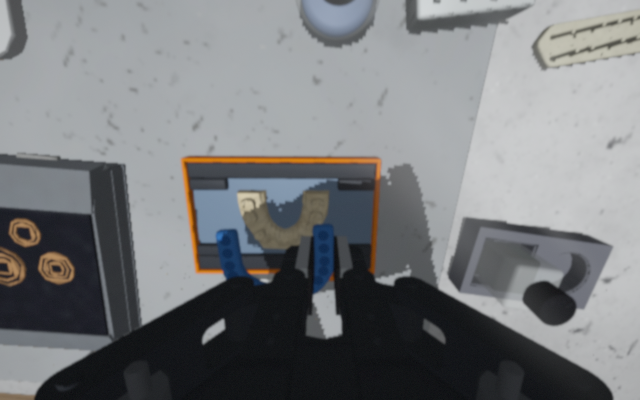

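The bite is held by its right limb (323,250) with its ends pointing back, and the lower model is clear in the nest at (285,215). I'll check the held bite's offset from its blue pixels.

Run:
```python
from m import *
s=dict(np.load('pics/w5.npz')); P,ok=wcloud(s); F=s['frame'].astype(int)
m=ok&(F[...,2]>F[...,0]+50)&(F[...,2]>90)&(P[...,2]>.05)&(P[...,2]<.08)&(abs(P[...,0]-.59)<.05)&(abs(P[...,1]-.3)<.06)
p=P[m]; print(len(p),np.percentile(p[:,2]*1e3,[5,50,95]).round(1))
for nm,q in(('L',p[p[:,1]>.305]),('R',p[p[:,1]<.300])): print(nm,rect(q),(q.max(0)*1e3).round(1),(q.min(0)*1e3).round(1), np.median(q[:,2]).round(4))
```

```text
963 [62.1 63.6 64.5]
L (array([580.8, 328. ]), array([25.9, 10.1]), 13.5) [593.3 334.6  65.5] [567.9 320.4  58.9] 0.0636
R (array([581.8, 278.1]), array([37.4,  9.3]), 5.6) [600.7 284.4  65.5] [562.7 273.4  61.5] 0.0636
```

```bash
python3 go.py 593.4 282.2 26 4
```

```text
t 14.32 at [587.2 279.9  61.8] yaw 5.17 tilt 0.07 j6 1.84 w 0.113
before turn [ 0.161 -0.044  0.896] after turn [ 0.16  -0.047  0.896] turn 0.0033
```

Request:
{"api": "play_rows", "payload": {"increments": [[0.16, -0.05, 0.2, 0.0033, 0.95], [0, 0, 0.3, 0, 0.95], [0, 0, 0.25, 0, 0.95], [0, 0, 0.1, 0, 0.95], [0, 0, 0, 0, 0.95]]}}

```text
t: 14.73
eef_pos: [0.5928, 0.2822, 0.0264]
tool_rot: [3.139, 0.109, -0.004]
force: [0.1, 0.5, 0.4]
width: 0.117
gripper_force: 25.5
```

```bash
python3 go.py 593.4 282.2 25.5 4
```

```text
t 14.73 at [592.8 282.2  26.4] yaw 3.97 tilt 0.15 j6 1.86 w 0.117
before turn [0.016 0.002 0.022] after turn [0.016 0.002 0.022] turn -0.0001
```

Request:
{"api": "play_rows", "payload": {"increments": [[0.01, 0, 0.02, 0, 0.95], [0, 0, 0, 0, 0.85], [0, 0, 0, 0, 0.77], [0, 0, 0, 0, 0.77], [0, 0, -0.2, 0, 0.77]]}}

```text
t: 15.15
eef_pos: [0.5929, 0.2822, 0.034]
tool_rot: [3.139, 0.109, -0.004]
force: [-0.1, 0.5, -0.5]
width: 0.228
gripper_force: 0.0
```

Request:
{"api": "play_rows", "payload": {"increments": [[0, 0, -0.5, 0, 0.77], [0, 0, -0.9, 0, 0.6], [0, 0, -0.9, 0, 0.4], [0, 0, 0, 0, 0.2], [0, 0, 0, 0, 0]]}}

```text
t: 15.57
eef_pos: [0.5965, 0.2836, 0.1324]
tool_rot: [-3.137, -0.109, -0.012]
force: [-0.3, -0.2, -0.0]
width: 0.792
gripper_force: 0.0
```

```bash
cat > b.py <<'E'
from m import *
import sys
s=wsave(sys.argv[1]); P,ok=wcloud(s); F=s['frame'].astype(int)
m=ok&(F[...,2]>F[...,0]+45)&(F[...,2]>80)&(P[...,2]>.0195)&(P[...,2]<.035)&(abs(P[...,0]-.585)<.045)&(abs(P[...,1]-.305)<.05)
p=P[m]; print(len(p),np.percentile(p[:,2]*1e3,[2,50,98]).round(1),rect(p),hull(p))
for q in(p[p[:,1]>.305],p[p[:,1]<.305]): print(q.mean(0),(q.max(0)*1e3).round(1),np.median(q[:,2]))
E
python3 b.py w6; python3 go.py 429.2 383.6 6 93.9
```

```text
1112 [27.  29.  30.5] (array([582.8, 305. ]), array([43.5, 60.5]), 8.1) [[607.5999755859375, 278.70001220703125], [599.7000122070312, 337.29998779296875], [570.0, 330.1000061035156], [562.2000122070312, 319.8999938964844], [561.4000244140625, 308.8999938964844], [567.9000244140625, 284.79998779296875], [585.4000244140625, 275.20001220703125]]
[0.57983789 0.32484499 0.02876602] [600.9 337.8  31.2] 0.028830964894356964
[0.58300011 0.2861684  0.02911392] [608.1 304.9  31. ] 0.029161989828800083
t 15.62 at [594.9 283.  129.6] yaw 3.97 tilt 0.2 j6 1.86 w 0.871
before turn [-3.959 -2.797  3.089] after turn [ 2.792 -3.962  3.089] turn -0.2498
```

The bite is flat on the lower model, about 1 mm off in position and within 3° of square. Next is the upper model.

Request:
{"api": "play_rows", "payload": {"increments": [[0, 0, 0, -0.0193, 0], [0, 0, 0, -0.0193, 0], [0, 0, 0, -0.0193, 0], [0, 0, 0, -0.0193, 0], [0, 0, 0, -0.0193, 0]]}}

```text
t: 16.03
eef_pos: [0.5928, 0.2821, 0.1251]
tool_rot: [2.961, 1.05, -0.006]
force: [0.7, 0.1, -0.5]
width: 0.999
gripper_force: 0.0
```

Request:
{"api": "play_rows", "payload": {"increments": [[0, 0, 0, -0.0193, 0], [0, 0, 0, -0.0193, 0], [0, 0, 0, -0.0193, 0], [0, 0, 0, -0.0193, 0], [0, 0, 0, -0.0193, 0]]}}

```text
t: 16.45
eef_pos: [0.5928, 0.2821, 0.125]
tool_rot: [-2.512, -1.885, 0.006]
force: [-0.0, -0.3, 0.1]
width: 1.0
gripper_force: 0.0
```

Request:
{"api": "play_rows", "payload": {"increments": [[0, 0, 0, -0.0193, 0], [0, 0, 0, -0.0193, 0], [0, 0, 0, -0.0182, 0], [0.3, -0.4, 0, 0, 0], [0.55, -0.75, 0, 0, 0]]}}

```text
t: 16.87
eef_pos: [0.5466, 0.3117, 0.1255]
tool_rot: [2.149, 2.292, -0.003]
force: [-0.5, 0.2, -0.1]
width: 1.003
gripper_force: 0.0
```

Request:
{"api": "play_rows", "payload": {"increments": [[0.55, -0.75, 0, 0, 0], [0.55, -0.75, 0, 0, 0], [0.55, -0.75, 0.3, 0, 0], [0.3, -0.56, 0.5, 0, 0], [0, 0, 0.5, 0, 0]]}}

```text
t: 17.28
eef_pos: [0.4237, 0.3849, 0.0735]
tool_rot: [-2.139, -2.299, 0.004]
force: [0.5, 1.1, -1.3]
width: 0.999
gripper_force: 0.0
```

Request:
{"api": "play_rows", "payload": {"increments": [[0, 0, 0.2, 0, 0], [0, 0, 0, 0, 0]]}}

```text
t: 17.45
eef_pos: [0.4259, 0.3819, 0.0634]
tool_rot: [-2.143, -2.295, 0.011]
force: [-0.4, 0.0, 0.0]
width: 1.001
gripper_force: 0.0
```

```bash
python3 go.py 429.8 383.8 6 94
```

```text
t 17.45 at [425.9 381.9  63.4] yaw 93.93 tilt 0.42 j6 0.57 w 1.001
before turn [0.041 0.1   1.435] after turn [0.041 0.1   1.435] turn -0.0002
```

Request:
{"api": "play_rows", "payload": {"increments": [[0.04, 0.09, 0.3, 0, 0], [0, 0, 0.45, 0, 0], [0, 0, 0.45, 0, 0], [0, 0, 0.23, 0, 0], [0, 0, 0, 0, 0]]}}

```text
t: 17.87
eef_pos: [0.4315, 0.3841, 0.0078]
tool_rot: [-2.146, -2.294, 0.006]
force: [-0.7, -1.6, -0.6]
width: 0.999
gripper_force: 0.0
```

Request:
{"api": "play_rows", "payload": {"increments": [[0, 0, 0, 0, 0.15], [0, 0, 0, 0, 0.25], [0, 0, 0, 0, 0.45], [0, 0, 0, 0, 0.45], [0, 0, 0, 0, 0.45]], "newtons": 45}}

```text
t: 18.28
eef_pos: [0.4333, 0.3866, 0.0121]
tool_rot: [2.144, 2.295, 0.006]
force: [-0.0, 0.2, 3.9]
width: 0.7
gripper_force: 48.8
```

Request:
{"api": "play_rows", "payload": {"increments": [[0, 0, -0.3, 0, 0.45], [0, 0, -0.6, 0, 0.45], [0, 0, -0.8, 0, 0.45], [0, 0, -0.8, 0, 0.45], [0, 0, 0, 0, 0.45]]}}

```text
t: 18.7
eef_pos: [0.4354, 0.388, 0.1184]
tool_rot: [2.143, 2.294, 0.019]
force: [1.6, 0.3, 0.2]
width: 0.696
gripper_force: 48.9
```

```bash
python3 go.py 594.6 306.5 75 5.3
```

```text
t 18.7 at [435.4 388.  118.4] yaw 93.91 tilt 0.71 j6 0.57 w 0.696
before turn [-2.305  3.833  1.085] after turn [3.776 2.398 1.085] turn 0.2461
```

Request:
{"api": "play_rows", "payload": {"increments": [[-0.2, 0.35, 0, 0, 0.45], [-0.42, 0.7, 0, 0, 0.45], [-0.42, 0.7, 0, 0, 0.45], [-0.42, 0.7, 0, 0, 0.45], [-0.42, 0.7, 0, 0, 0.45]]}}

```text
t: 19.12
eef_pos: [0.5633, 0.3171, 0.1085]
tool_rot: [-2.144, -2.295, 0.005]
force: [-0.1, 1.3, -1.0]
width: 0.696
gripper_force: 48.9
```

Request:
{"api": "play_rows", "payload": {"increments": [[-0.42, 0.68, 0, 0, 0.45], [0, 0, 0, 0.0189, 0.45], [0, 0, 0, 0.0189, 0.45], [0, 0, 0, 0.0189, 0.45], [0, 0, 0, 0.0189, 0.45]]}}

```text
t: 19.53
eef_pos: [0.5907, 0.3025, 0.108]
tool_rot: [-2.63, -1.718, 0.006]
force: [0.1, 0.3, -1.3]
width: 0.695
gripper_force: 49.0
```

Request:
{"api": "play_rows", "payload": {"increments": [[0, 0, 0, 0.0189, 0.45], [0, 0, 0, 0.0189, 0.45], [0, 0, 0, 0.0189, 0.45], [0, 0, 0, 0.0189, 0.45], [0, 0, 0, 0.0189, 0.45]]}}

```text
t: 19.95
eef_pos: [0.5904, 0.3028, 0.1081]
tool_rot: [3.017, 0.874, -0.005]
force: [0.2, 0.2, -0.7]
width: 0.695
gripper_force: 49.0
```

Request:
{"api": "play_rows", "payload": {"increments": [[0, 0, 0, 0.0189, 0.45], [0, 0, 0, 0.0189, 0.45], [0, 0, 0, 0.0189, 0.45], [0, 0, 0.3, 0.0189, 0.45], [0, 0, 0.5, 0, 0.45]]}}

```text
t: 20.37
eef_pos: [0.5926, 0.3037, 0.0792]
tool_rot: [-3.138, -0.143, -0.005]
force: [-0.0, -0.7, -1.4]
width: 0.697
gripper_force: 49.0
```

Request:
{"api": "play_rows", "payload": {"increments": [[0, 0, 0.2, 0, 0.45], [0, 0, 0, 0, 0.45], [0, 0, 0, 0, 0.45]]}}

```text
t: 20.62
eef_pos: [0.5902, 0.3032, 0.0685]
tool_rot: [3.137, 0.149, -0.005]
force: [0.3, 0.1, -0.0]
width: 0.694
gripper_force: 49.0
```

```bash
python3 go.py 594.6 306.5 35 5.3
python3 - <<'E'
from m import *
s=wsave('w7'); print(s['p'])
P,ok=wcloud(s); F=s['frame'].astype(int)
m=ok&(F[...,0]>F[...,2]+22)&(F[...,0]>90)&(P[...,2]>.05)&(P[...,2]<.11)&(abs(P[...,0]-.585)<.06)&(abs(P[...,1]-.305)<.05)
p=P[m]; print(len(p),np.percentile(p[:,2]*1e3,[2,25,50,75,98]).round(1)); p=p[p[:,2]>np.percentile(p[:,2],60)-.004]; print(rect(p),hull(p))
E
```

```text
t 20.62 at [590.2 303.2  68.5] yaw 5.45 tilt 0.19 j6 1.87 w 0.694
before turn [ 0.117 -0.071  0.837] after turn [ 0.117 -0.071  0.837] turn 0.0004
[0.59019288 0.30324464 0.0684998 ]
4 [85.2 85.5 85.9 86.2 86.3]
(array([591.6, 345.7]), array([0.3, 1.2]), 60.5) [[592.0, 345.29998779296875]]
```

View pics/w7.png

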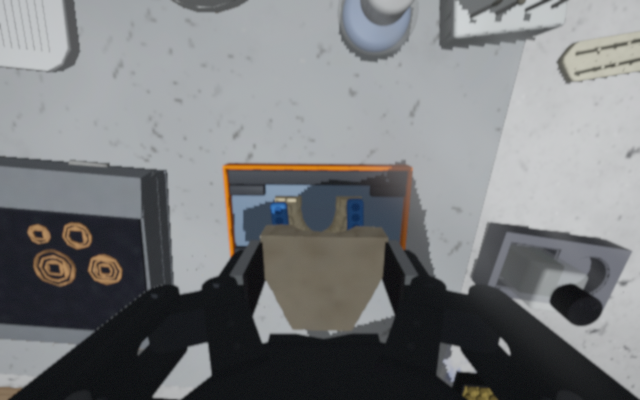

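The upper model is held with its heel edge from (262,228) to (387,228) and its narrow front down at (325,328), above the bite's ends (280,212) and (355,212).

Run:
```python
from m import *
s=dict(np.load('pics/w7.npz')); P,ok=wcloud(s)
box=P[232:320,280:370].reshape(-1,3); z=np.median(box[:,2]); print('top z',z)
A=np.c_[box[:,:2]-box[:,:2].mean(0),np.ones(len(box))]; k=abs(box[:,2]-z)<.004; print('tilt',np.linalg.lstsq(A[k],box[k,2],rcond=None)[0])
m=(ok&(abs(P[...,2]-z)<.0035)); m[:, :255]=0; m[:,395:]=0; m[335:]=0; m[:215]=0
F=s['frame'].astype(int); m&=(F.max(-1)>70)
n,l,st,_=cv2.connectedComponentsWithStats(m.astype(np.uint8)); p=P[l==1+np.argmax(st[1:,4])]
print(len(p),rect(p),hull(p))
```

```text
top z 0.07993080233134817
tilt [-0.00561653  0.00215825  0.07990824]
10023 (array([575.6, 300.9]), array([55.4, 68.5]), 3.9) [[602.7999877929688, 268.5], [600.2999877929688, 333.8999938964844], [596.2999877929688, 336.70001220703125], [575.0, 330.70001220703125], [547.0999755859375, 314.5], [549.9000244140625, 283.3999938964844], [580.9000244140625, 271.3999938964844]]
```

```bash
python3 go.py 598 308.5 40 7.5
```

```text
t 20.67 at [591.  303.7  69.9] yaw 5.45 tilt 0.05 j6 1.87 w 0.697
before turn [ 0.185 -0.103  0.747] after turn [ 0.188 -0.096  0.747] turn -0.0057
```

Request:
{"api": "play_rows", "payload": {"increments": [[0.185, -0.1, 0, -0.0057, 0.45], [0, 0, 0.3, 0, 0.45], [0, 0, 0.25, 0, 0.45], [0, 0, 0.12, 0, 0.45], [0, 0, 0, 0, 0.45]]}}

```text
t: 21.08
eef_pos: [0.5961, 0.308, 0.0406]
tool_rot: [3.133, 0.205, -0.007]
force: [-0.7, -0.9, -1.1]
width: 0.695
gripper_force: 49.0
```

```bash
python3 go.py 598 308.5 39 7.5
```

```text
t 21.08 at [596.1 308.   40.6] yaw 7.48 tilt 0.27 j6 1.84 w 0.695
before turn [ 0.048 -0.008  0.039] after turn [ 0.048 -0.008  0.039] turn -0.0001
```

Request:
{"api": "play_rows", "payload": {"increments": [[0.02, 0, 0.03, 0, 0.45], [0, 0, 0, 0, 0.45], [0, 0, 0, 0, 0.45]]}}

```text
t: 21.33
eef_pos: [0.599, 0.3089, 0.0425]
tool_rot: [-3.135, -0.205, -0.001]
force: [-0.1, 0.1, -1.2]
width: 0.695
gripper_force: 49.0
```

Request:
{"api": "play_rows", "payload": {"increments": [[0, 0, 0.06, 0, 0.45], [0, 0, 0.02, 0, 0.45], [0, 0, 0, 0, 0.45], [0, 0, 0, 0, 0.45]]}}

```text
t: 21.67
eef_pos: [0.5988, 0.3088, 0.0389]
tool_rot: [3.135, 0.205, -0.0]
force: [0.6, -0.4, -1.1]
width: 0.698
gripper_force: 49.0
```

Request:
{"api": "play_rows", "payload": {"increments": [[0, 0, 0.02, 0, 0.45], [0, 0, 0, 0, 0.45], [0, 0, 0, 0, 0.2], [0, 0, 0, 0, 0.05], [0, 0, 0, 0, 0.05]]}}

```text
t: 22.08
eef_pos: [0.599, 0.3089, 0.0384]
tool_rot: [-3.135, -0.205, -0.001]
force: [0.7, 0.1, 0.5]
width: 0.947
gripper_force: 0.0
```

Request:
{"api": "play_rows", "payload": {"increments": [[0, 0, -0.4, 0, 0.05], [0, 0, -0.9, 0, 0.05], [0, 0, -0.9, 0, 0.2], [0, 0, 0, 0, 0.3], [0, 0, 0, 0, 0.45]]}}

```text
t: 22.5
eef_pos: [0.6011, 0.3098, 0.1305]
tool_rot: [-3.132, -0.205, -0.011]
force: [-0.2, -0.1, -0.6]
width: 0.572
gripper_force: 0.0
```

```bash
python3 - <<'E'
from m import *
s=wsave('w8'); print(s['p']); seg(s,'upper',(.042,.07),(.53,.64),(.25,.36)); seg(s,'bite',(.024,.032),(.59,.62),(.25,.36));
E
python3 go.py 426.4 223.7 60 90; python3 go.py 426.4 223.7 20 90
```

```text
[0.60105786 0.30984631 0.13054424]
upper 4171 (array([584.2, 306.5]), array([55. , 61.5]), 6.0) [[614.5, 278.79998779296875], [607.5, 339.8999938964844], [585.7999877929688, 336.70001220703125], [555.5999755859375, 318.70001220703125], [559.0, 287.6000061035156], [594.2000122070312, 277.3999938964844]] z [48.  49.5 50.7]
t 22.55 at [599.5 309.2 127.7] yaw 7.5 tilt 0.16 j6 1.84 w 0.552
before turn [-4.57   1.554  1.693] after turn [-2.137 -4.328  1.693] turn -0.2292
t 22.55 at [599.5 309.2 127.7] yaw 7.5 tilt 0.16 j6 1.84 w 0.552
before turn [-4.57   1.554  2.693] after turn [-2.137 -4.328  2.693] turn -0.2292Traceback (most recent call last):
  File "<stdin>", line 2, in <module>
  File "m.py", line 7, in seg
    l=l==1+np.argmax(st[1:,4]); p=P[l]
           ~~~~~~~~~^^^^^^^^^^
    return _wrapfunc(a, 'argmax', axis=axis, out=out, **kwds)
    return bound(*args, **kwds)
ValueError: attempt to get argmax of an empty sequence
```

View pics/w8.png

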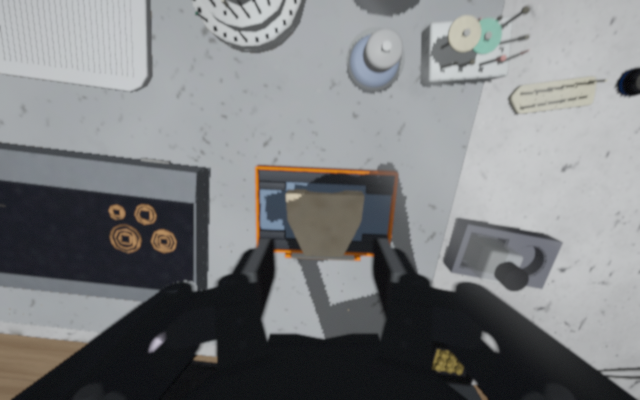

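The stack is square: upper centre at (584,306) mm, top at 50 mm, with the upper at (325,220) in the image. The dropper is next.

Request:
{"api": "play_rows", "payload": {"increments": [[0, 0, 0, -0.0191, 0.45], [0, 0, 0, -0.0191, 0.45], [0, 0, 0, -0.0191, 0.45], [0, 0, 0, -0.0191, 0.45], [0, 0, 0, -0.0191, 0.45]]}}

```text
t: 22.97
eef_pos: [0.5975, 0.3083, 0.1235]
tool_rot: [2.931, 1.131, -0.006]
force: [0.3, -0.6, -1.1]
width: 0.553
gripper_force: 0.0
```

Request:
{"api": "play_rows", "payload": {"increments": [[0, 0, 0, -0.0191, 0.45], [0, 0, 0, -0.0191, 0.45], [0, 0, 0, -0.0191, 0.45], [0, 0, 0, -0.0191, 0.45], [0, 0, 0, -0.0191, 0.45]]}}

```text
t: 23.38
eef_pos: [0.5975, 0.3083, 0.1235]
tool_rot: [-2.465, -1.946, 0.006]
force: [0.3, 0.2, 0.4]
width: 0.549
gripper_force: 0.0
```

Request:
{"api": "play_rows", "payload": {"increments": [[0, 0, 0, -0.0191, 0.45], [0, 0, 0, -0.0191, 0.45], [-0.2, -0.4, 0, 0, 0.45], [-0.4, -0.8, 0, 0, 0.45], [-0.4, -0.8, 0, 0, 0.45]]}}

```text
t: 23.8
eef_pos: [0.5171, 0.268, 0.1236]
tool_rot: [-2.22, -2.221, 0.006]
force: [-0.4, 0.6, 0.8]
width: 0.554
gripper_force: 0.0
```

Request:
{"api": "play_rows", "payload": {"increments": [[-0.4, -0.8, 0, 0, 0.45], [-0.4, -0.8, 0, 0, 0.45], [-0.33, -0.73, 0, 0, 0.45], [0, 0, 0, 0, 0.45], [0, 0, 0, 0, 0.45]]}}

```text
t: 24.22
eef_pos: [0.4233, 0.2227, 0.124]
tool_rot: [-2.22, -2.221, 0.004]
force: [-0.3, 0.2, -0.5]
width: 0.546
gripper_force: 0.0
```

```bash
python3 go.py 426.4 223.7 21 90
python3 - <<'E'
from m import *
s=wsave('w9'); p=seg(s,'drop',(.01,.075),(.37,.48),(.19,.26))*1e3
for z in(15,25,35,45,60): q=p[abs(p[:,2]-z)<5]; print(z,len(q),q.min(0).round(1) if len(q) else 0,q.max(0).round(1) if len(q) else 0)
E
```

```text
t 24.22 at [423.3 222.7 124. ] yaw 90.0 tilt 0.18 j6 0.37 w 0.546
before turn [0.024 0.078 2.575] after turn [0.024 0.078 2.575] turn 0.0
drop 857 (array([426.2, 224.8]), array([23.3, 20.3]), 20.2) [[437.8999938964844, 219.89999389648438], [435.6000061035156, 231.0], [426.3999938964844, 235.10000610351562], [418.79998779296875, 232.3000030517578], [414.20001220703125, 223.89999389648438], [419.0, 214.60000610351562]] z [18.  42.3 68.1]
15 55 [414.2 223.9  10.1] [436.3 235.   19.9]
25 66 [414.5 223.5  20. ] [437.1 234.8  29.4]
35 232 [414.8 214.6  30.3] [438.  235.1  40. ]
45 108 [417.5 219.7  40. ] [436.1 232.7  49.9]
60 293 [420.1 215.1  55.1] [435.2 231.2  64.9]
```

Request:
{"api": "play_rows", "payload": {"increments": [[0.02, 0.07, 0.4, 0, 0.45], [0, 0, 0.7, 0, 0.45], [0, 0, 0.7, 0, 0.45], [0, 0, 0.5, 0, 0.45], [0, 0, 0.25, 0, 0.45]]}}

```text
t: 24.68
eef_pos: [0.4275, 0.2241, 0.0208]
tool_rot: [-2.22, -2.22, 0.007]
force: [-1.0, -0.1, -0.2]
width: 0.554
gripper_force: 0.0
```

Request:
{"api": "play_rows", "payload": {"increments": [[0, 0, 0, 0, 0.45], [0, 0, 0, 0, 0.45], [0, 0, 0, 0, 0.55]]}}

```text
t: 24.93
eef_pos: [0.43, 0.2251, 0.0255]
tool_rot: [2.221, 2.221, 0.004]
force: [0.3, -0.7, 0.1]
width: 0.452
gripper_force: 0.0
```

```bash
python3 go.py 426.2 223.2 21 90
```

```text
t 24.93 at [430.  225.1  25.5] yaw 90.01 tilt 0.14 j6 0.37 w 0.452
before turn [-0.047 -0.095  0.112] after turn [-0.047 -0.095  0.112] turn 0.0
```

Request:
{"api": "play_rows", "payload": {"increments": [[-0.047, -0.095, 0.11, 0, 0.55], [0, 0, 0, 0, 0.55], [0, 0, 0, 0, 0.62], [0, 0, 0, 0, 0.7], [0, 0, 0, 0, 0.85]], "newtons": 25}}

```text
t: 25.35
eef_pos: [0.425, 0.2227, 0.0204]
tool_rot: [2.221, 2.221, 0.002]
force: [-0.1, 0.1, 1.9]
width: 0.258
gripper_force: 24.1
```

Request:
{"api": "play_rows", "payload": {"increments": [[0, 0, 0, 0, 0.85], [0, 0, 0, 0, 0.85], [0, 0, -0.2, 0, 0.85], [0, 0, -0.5, 0, 0.85], [0, 0, -0.8, 0, 0.85]]}}

```text
t: 25.77
eef_pos: [0.4217, 0.2214, 0.0772]
tool_rot: [-2.219, -2.219, 0.011]
force: [-0.4, -0.0, -0.0]
width: 0.264
gripper_force: 24.3
```

Request:
{"api": "play_rows", "payload": {"increments": [[0, 0, -0.8, 0, 0.85], [0, 0, 0, 0, 0.85], [0, 0, 0, 0, 0.85]]}}

```text
t: 26.02
eef_pos: [0.4262, 0.2233, 0.1145]
tool_rot: [2.22, 2.22, 0.008]
force: [0.4, 0.0, -1.5]
width: 0.263
gripper_force: 24.3
```

```bash
python3 go.py 564.6 109.9 95 90; python3 go.py 564.6 109.9 24 90
```

```text
t 26.02 at [426.2 223.3 114.5] yaw 90.01 tilt 0.32 j6 0.37 w 0.263
before turn [-2.835  3.458  0.489] after turn [-2.834  3.459  0.489] turn 0.0
t 26.02 at [426.2 223.3 114.5] yaw 90.01 tilt 0.32 j6 0.37 w 0.263
before turn [-2.835  3.458  2.264] after turn [-2.834  3.459  2.264] turn 0.0
```

Request:
{"api": "play_rows", "payload": {"increments": [[-0.2, 0.3, 0, 0, 0.85], [-0.45, 0.55, 0, 0, 0.85], [-0.5, 0.6, 0, 0, 0.85], [-0.5, 0.6, 0, 0, 0.85], [-0.5, 0.6, 0, 0, 0.85]]}}

```text
t: 26.43
eef_pos: [0.5307, 0.1348, 0.1094]
tool_rot: [-2.22, -2.22, 0.005]
force: [0.9, 0.3, 1.0]
width: 0.258
gripper_force: 24.3
```

Request:
{"api": "play_rows", "payload": {"increments": [[-0.45, 0.55, 0, 0, 0.85], [-0.23, 0.26, 0, 0, 0.85], [0, 0, 0.4, 0, 0.85], [0, 0, 0.5, 0, 0.85], [0, 0, 0.4, 0, 0.85]]}}

```text
t: 26.85
eef_pos: [0.562, 0.1085, 0.057]
tool_rot: [-2.221, -2.219, 0.004]
force: [-0.2, -0.5, -1.4]
width: 0.26
gripper_force: 24.3
```

Request:
{"api": "play_rows", "payload": {"increments": [[0, 0, 0, 0, 0.85], [0, 0, 0, 0, 0.85], [0, 0, 0, 0, 0.85]]}}

```text
t: 27.1
eef_pos: [0.563, 0.1094, 0.0597]
tool_rot: [-2.221, -2.222, 0.0]
force: [0.2, -0.1, 0.2]
width: 0.264
gripper_force: 24.3
```

```bash
python3 go.py 564.6 109.9 24 90
python3 - <<'E'
from m import *
s=wsave('w10'); seg(s,'rack',(.016,.024),(.52,.63),(.05,.2))
v=cv2.resize(s['frame'][120:400,150:550,::-1],None,fx=2,fy=2); cv2.imwrite('pics/w10c.png',v)
E
```

```text
t 27.1 at [563.  109.4  59.7] yaw 90.01 tilt 0.02 j6 0.1 w 0.264
before turn [0.014 0.04  0.893] after turn [0.014 0.04  0.893] turn 0.0
rack 3590 (array([566.5, 137.1]), array([81. , 50.9]), 86.5) [[593.4000244140625, 175.8000030517578], [544.5, 178.60000610351562], [540.4000244140625, 101.9000015258789], [588.9000244140625, 95.5]] z [21.9 23.3 23.9]
```

View pics/w10c.png

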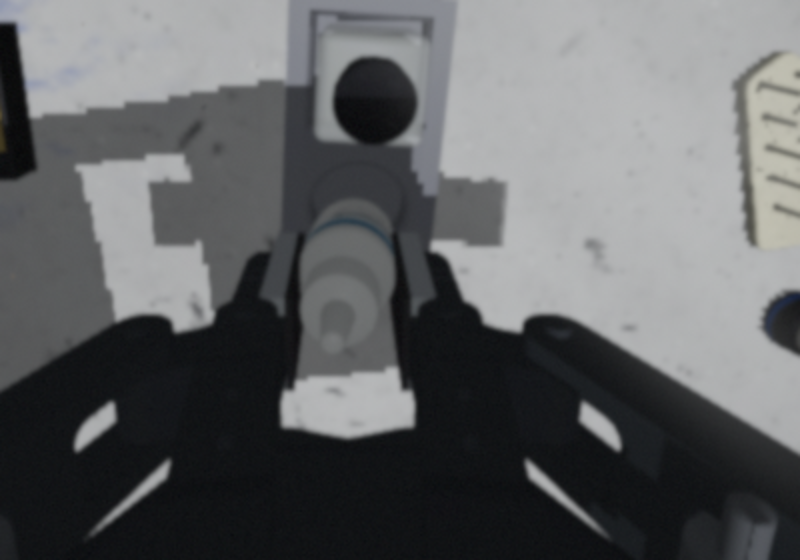

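The dropper is held over the empty well, between the fingers at (350,260) in the crop. The square bottle is beside it at (370,90). I'm lowering it.

Request:
{"api": "play_rows", "payload": {"increments": [[0.013, 0.035, 0.2, 0, 0.85], [0, 0, 0.25, 0, 0.85], [0, 0, 0.2, 0, 0.85], [0, 0, 0, 0, 0.85], [0, 0, 0, 0, 0.85]]}}

```text
t: 27.57
eef_pos: [0.5635, 0.1099, 0.0325]
tool_rot: [-2.22, -2.221, 0.003]
force: [0.2, -0.2, -0.6]
width: 0.261
gripper_force: 24.3
```

```bash
python3 go.py 564.7 109.8 27 90
```

```text
t 27.57 at [563.5 109.9  32.5] yaw 90.01 tilt 0.13 j6 0.1 w 0.261
before turn [-0.001  0.03   0.138] after turn [-0.001  0.03   0.138] turn 0.0
```

Request:
{"api": "play_rows", "payload": {"increments": [[0, 0.02, 0.1, 0, 0.85], [0, 0, 0.03, 0, 0.85], [0, 0, 0, 0, 0.85], [0, 0, 0, 0, 0.85]]}}

```text
t: 27.9
eef_pos: [0.5653, 0.1099, 0.0286]
tool_rot: [2.221, 2.222, 0.0]
force: [0.1, -0.6, -0.1]
width: 0.264
gripper_force: 24.3
```

Request:
{"api": "play_rows", "payload": {"increments": [[0, 0, 0.04, 0, 0.85], [0, 0, 0, 0, 0.85], [0, 0, 0, 0, 0.85]]}}

```text
t: 28.15
eef_pos: [0.5652, 0.1099, 0.0269]
tool_rot: [-2.221, -2.222, 0.0]
force: [0.1, 0.5, -1.2]
width: 0.261
gripper_force: 24.3
```

Request:
{"api": "play_rows", "payload": {"increments": [[0, 0, 0.02, 0, 0.85], [0, 0, 0, 0, 0.85], [0, 0, 0, 0, 0.7], [0, 0, 0, 0, 0.6], [0, 0, 0, 0, 0.5]]}}

```text
t: 28.57
eef_pos: [0.5652, 0.1099, 0.026]
tool_rot: [-2.221, -2.222, 0.0]
force: [-0.8, 0.4, -0.4]
width: 0.494
gripper_force: 0.0
```

Request:
{"api": "play_rows", "payload": {"increments": [[0, 0, -0.3, 0, 0.5], [0, 0, -0.7, 0, 0.5], [0, 0, -1, 0, 0.5], [0, 0, -0.5, 0, 0.2], [0, 0, 0, 0, 0]]}}

```text
t: 28.98
eef_pos: [0.5694, 0.1104, 0.1339]
tool_rot: [2.216, 2.216, 0.015]
force: [0.3, -0.8, 0.6]
width: 0.77
gripper_force: 0.0
```

```bash
python3 go.py 427.2 143 2 -0.5
```

```text
t 28.98 at [569.4 110.4 133.9] yaw 90.01 tilt 0.71 j6 0.1 w 0.77
before turn [ 0.816 -3.555  3.298] after turn [-3.562 -0.784  3.298] turn 0.2514
```

Request:
{"api": "play_rows", "payload": {"increments": [[0.1, -0.5, 0, 0, 0], [0.2, -0.8, 0, 0, 0], [0.2, -0.8, 0, 0, 0], [0.2, -0.8, 0, 0, 0], [0.12, -0.65, 0, 0, 0]]}}

```text
t: 29.4
eef_pos: [0.4207, 0.1429, 0.1254]
tool_rot: [-2.22, -2.221, 0.002]
force: [0.3, 0.8, 0.6]
width: 1.0
gripper_force: 0.0
```

Request:
{"api": "play_rows", "payload": {"increments": [[0, 0, 0, 0.0193, 0], [0, 0, 0, 0.0193, 0], [0, 0, 0, 0.0193, 0], [0, 0, 0, 0.0193, 0], [0, 0, 0, 0.0193, 0]]}}

```text
t: 29.82
eef_pos: [0.4228, 0.1427, 0.126]
tool_rot: [-2.787, -1.449, 0.001]
force: [0.2, 0.1, 1.0]
width: 0.999
gripper_force: 0.0
```

Request:
{"api": "play_rows", "payload": {"increments": [[0, 0, 0, 0.0193, 0], [0, 0, 0, 0.0193, 0], [0, 0, 0, 0.0193, 0], [0, 0, 0, 0.0193, 0], [0, 0, 0, 0.0193, 0]]}}

```text
t: 30.23
eef_pos: [0.4228, 0.1426, 0.1259]
tool_rot: [-3.093, -0.551, 0.001]
force: [0.4, -0.1, 1.3]
width: 1.004
gripper_force: 0.0
```

Request:
{"api": "play_rows", "payload": {"increments": [[0, 0, 0, 0.0193, 0], [0, 0, 0, 0.0193, 0], [0, 0, 0, 0.0193, 0], [0, 0, 0, 0, 0], [0, 0, 0, 0, 0]]}}

```text
t: 30.65
eef_pos: [0.4229, 0.1426, 0.126]
tool_rot: [3.142, -0.004, -0.001]
force: [0.1, 0.4, -0.4]
width: 1.0
gripper_force: 0.0
```

```bash
python3 go.py 427.2 143 2 -0.5
python3 - <<'E'
from m import *
s=wsave('w11'); seg(s,'crown',(.009,.04),(.37,.48),(.105,.185)); p=seg(s,'drop',(.026,.08),(.545,.59),(.09,.128)); q=p[p[:,2]>.066]; print(q.mean(0),p[:,2].max()); seg(s,'rack',(.016,.026),(.52,.63),(.05,.2))
E
```

```text
t 30.65 at [422.9 142.6 126. ] yaw -0.14 tilt 0.02 j6 1.78 w 1.0
before turn [ 0.106 -0.009  3.099] after turn [ 0.106 -0.01   3.099] turn 0.001
crown 670 (array([426.8, 142.7]), array([51.9, 45.9]), 89.4) [[449.6000061035156, 168.1999969482422], [404.70001220703125, 168.39999389648438], [404.70001220703125, 118.0999984741211], [449.1000061035156, 116.9000015258789]] z [10.  13.8 15.2]
drop 826 (array([561.4, 111.6]), array([23.3, 14.7]), 80.1) [[570.5999755859375, 121.5], [561.9000244140625, 121.69999694824219], [554.7999877929688, 115.0], [560.7999877929688, 100.0999984741211], [566.7000122070312, 99.0999984741211]] z [28.7 45.1 59.8]
[nan nan nan] 0.06434721869327206
rack 3435 (array([557.6, 132. ]), array([92.4, 35.6]), 87.4) [[573.0999755859375, 85.19999694824219], [573.2000122070312, 176.5], [543.7999877929688, 178.89999389648438], [538.2000122070312, 87.80000305175781]] z [19.2 23.5 24.8]<stdin>:2: RuntimeWarning: Mean of empty slice.
  ret = um.true_divide(
```

View pics/w11.png

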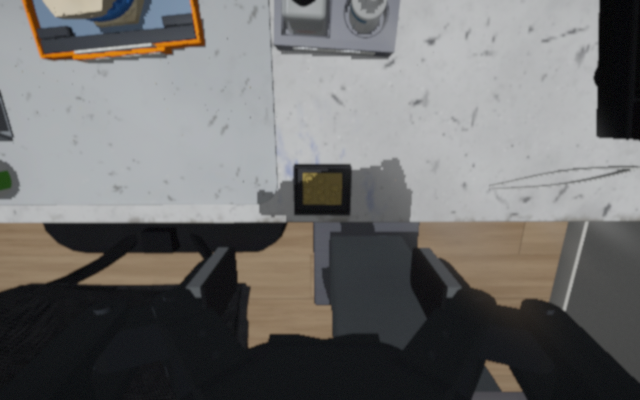

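The dropper stands in the well (367,10) and the crown tray is at (322,190) with nothing near it. I'm gripping it across y.

Request:
{"api": "play_rows", "payload": {"increments": [[0.1, -0.01, 0.5, 0, 0], [0, 0, 0.8, 0, 0], [0, 0, 0.8, 0, 0], [0, 0, 0.5, 0, 0], [0, 0, 0.3, 0, 0]]}}

```text
t: 31.12
eef_pos: [0.4249, 0.1426, 0.007]
tool_rot: [3.141, -0.005, -0.008]
force: [0.4, 0.5, -0.4]
width: 1.002
gripper_force: 0.0
```

Request:
{"api": "play_rows", "payload": {"increments": [[0, 0, 0, 0, 0.1], [0, 0, 0, 0, 0.2], [0, 0, 0, 0, 0.2]]}}

```text
t: 31.37
eef_pos: [0.4281, 0.1433, 0.0112]
tool_rot: [-3.141, 0.007, -0.003]
force: [0.2, -0.0, 0.5]
width: 0.799
gripper_force: 0.0
```

```bash
python3 go.py 427.2 143 2 -0.5
```

```text
t 31.37 at [428.1 143.3  11.2] yaw -0.26 tilt 0.1 j6 1.78 w 0.799
before turn [-0.023  0.007  0.23 ] after turn [-0.023  0.007  0.23 ] turn 0.0007
```

Request:
{"api": "play_rows", "payload": {"increments": [[-0.02, 0, 0.12, 0, 0.2], [0, 0, 0.1, 0, 0.2], [0, 0, 0, 0, 0.2], [0, 0, 0, 0, 0.3], [0, 0, 0, 0, 0.4]], "newtons": 35}}

```text
t: 31.78
eef_pos: [0.4265, 0.1431, 0.0016]
tool_rot: [-3.141, 0.008, -0.0]
force: [-3.2, 0.4, 5.5]
width: 0.598
gripper_force: 12.1
```

Request:
{"api": "play_rows", "payload": {"increments": [[0, 0, 0, 0, 0.55], [0, 0, 0, 0, 0.55], [0, 0, 0, 0, 0.55], [0, 0, -0.2, 0, 0.55], [0, 0, -0.6, 0, 0.55]]}}

```text
t: 32.2
eef_pos: [0.4229, 0.1423, 0.0303]
tool_rot: [3.14, -0.009, -0.013]
force: [-0.4, 0.3, -1.4]
width: 0.598
gripper_force: 37.1
```

Request:
{"api": "play_rows", "payload": {"increments": [[0, 0, -0.4, 0, 0.55], [0, 0, 0, 0.005, 0.55], [0, 0, 0, 0, 0.55]]}}

```text
t: 32.45
eef_pos: [0.4273, 0.1432, 0.0508]
tool_rot: [-3.14, 0.059, -0.004]
force: [0.3, -0.4, -0.7]
width: 0.598
gripper_force: 37.1
```

```bash
python3 go.py 500.9 135.6 3 -3
```

```text
t 32.45 at [427.3 143.2  50.8] yaw -2.14 tilt 0.16 j6 1.81 w 0.598
before turn [1.847 0.122 1.194] after turn [1.848 0.094 1.194] turn 0.0024
```

Request:
{"api": "play_rows", "payload": {"increments": [[0.4, 0.02, 0, 0.0024, 0.55], [0.7, 0.05, 0, 0, 0.55], [0.7, 0.03, 0.2, 0, 0.55], [0.03, 0, 0.3, 0, 0.55], [0, 0, 0.3, 0, 0.55]]}}

```text
t: 32.87
eef_pos: [0.5002, 0.1353, 0.0166]
tool_rot: [3.141, -0.082, -0.0]
force: [-0.7, -0.3, -0.9]
width: 0.596
gripper_force: 37.1
```

Request:
{"api": "play_rows", "payload": {"increments": [[0, 0, 0, 0, 0.55], [0, 0, 0, 0, 0.55], [0, 0, 0, 0, 0.55]]}}

```text
t: 33.12
eef_pos: [0.4979, 0.1355, 0.0167]
tool_rot: [3.14, -0.081, -0.003]
force: [-0.6, -0.3, -0.7]
width: 0.591
gripper_force: 37.1
```

```bash
python3 go.py 500.9 135.6 2.5 -3
```

```text
t 33.12 at [497.9 135.5  16.7] yaw -2.95 tilt 0.1 j6 1.78 w 0.591
before turn [ 0.074 -0.005  0.355] after turn [ 0.074 -0.005  0.355] turn 0.0001
```

Request:
{"api": "play_rows", "payload": {"increments": [[0.05, 0, 0.15, 0, 0.55], [0, 0, 0.15, 0, 0.55], [0, 0, 0.04, 0, 0.55], [0, 0, 0, 0, 0.55], [0, 0, 0, 0, 0.55]]}}

```text
t: 33.53
eef_pos: [0.5011, 0.1354, 0.0036]
tool_rot: [3.14, -0.082, -0.001]
force: [-0.9, 0.9, -0.7]
width: 0.597
gripper_force: 37.1
```

Request:
{"api": "play_rows", "payload": {"increments": [[0, 0, 0.03, 0, 0.55], [0, 0, 0, 0, 0.55], [0, 0, 0, 0, 0.35], [0, 0, 0, 0, 0.2], [0, 0, 0, 0, 0.2]]}}

```text
t: 33.95
eef_pos: [0.5017, 0.1354, 0.0029]
tool_rot: [-3.14, 0.082, -0.001]
force: [-0.2, -0.4, 0.9]
width: 0.798
gripper_force: 0.0
```

Request:
{"api": "play_rows", "payload": {"increments": [[0, 0, -0.3, 0, 0.2], [0, 0, -0.7, 0, 0.2], [0, 0, -1, 0, 0.2], [0, 0, -1, 0, 0.2], [0, 0, -1, 0, 0.2]]}}

```text
t: 34.37
eef_pos: [0.5009, 0.1353, 0.1651]
tool_rot: [-3.14, 0.082, -0.0]
force: [0.2, 0.4, -0.6]
width: 0.803
gripper_force: 0.0
```

Request:
{"api": "play_rows", "payload": {"increments": [[0, -0.8, 0, 0, 0.2], [0.3, -0.8, 0, 0, 0.2], [0.3, 0, 0, 0, 0.2], [0, 0, 0, 0, 0.2], [0, 0, 0, 0, 0.2]]}}

```text
t: 34.78
eef_pos: [0.5286, 0.1979, 0.1628]
tool_rot: [3.14, -0.081, -0.001]
force: [0.3, -0.2, 0.0]
width: 0.803
gripper_force: 0.0
```

Run:
```python
from m import *
s=wsave('w12'); print(s['p'])
seg(s,'crown',(.007,.04),(.46,.534),(.095,.178)); p=seg(s,'drop',(.028,.09),(.545,.59),(.085,.13)); q=p[p[:,2]>.064]; print(q.mean(0) if len(q) else 0,p[:,2].max())
seg(s,'rack',(.016,.026),(.52,.63),(.05,.2)); seg(s,'upper',(.042,.07),(.53,.64),(.25,.36)); seg(s,'lower',(.0085,.02),(.595,.62),(.26,.35))
```

```text
[0.52857809 0.1978738  0.16282496]
crown 644 (array([502. , 134.1]), array([52. , 45.8]), 87.1) [[525.7000122070312, 158.6999969482422], [480.8999938964844, 161.10000610351562], [478.0, 109.80000305175781], [523.2000122070312, 108.0999984741211]] z [ 8.5 13.5 15.1]
drop 731 (array([567.5, 112.8]), array([19.2, 23.2]), 73.2) [[578.0, 115.30000305175781], [572.2000122070312, 121.4000015258789], [561.4000244140625, 121.80000305175781], [555.9000244140625, 106.9000015258789], [574.0999755859375, 102.5999984741211]] z [33.9 55.7 74.5]
[0.56759546 0.11185377 0.0679105 ] 0.07878006486374078
rack 2812 (array([565.8, 131.6]), array([92.5, 50.2]), 86.6) [[592.9000244140625, 176.0], [544.2999877929688, 178.6999969482422], [538.4000244140625, 88.0], [588.2000122070312, 85.19999694824219]] z [22.  23.6 24.8]
upper 4084 (array([584. , 306.3]), array([54.4, 61.9]), 6.2) [[613.9000244140625, 278.5], [606.5, 339.79998779296875], [584.7000122070312, 336.8999938964844], [555.7999877929688, 319.6000061035156], [559.5, 287.8999938964844], [593.2999877929688, 277.20001220703125]] z [47.9 49.5 50.8]
lower 748 (array([613.4, 305. ]), array([90. , 13.2]), 90.0) [[620.0, 349.8999938964844], [611.0, 349.6000061035156], [607.2999877929688, 260.29998779296875], [620.0, 261.20001220703125]] z [11.3 12.6 13.8]
```

View pics/w12.png

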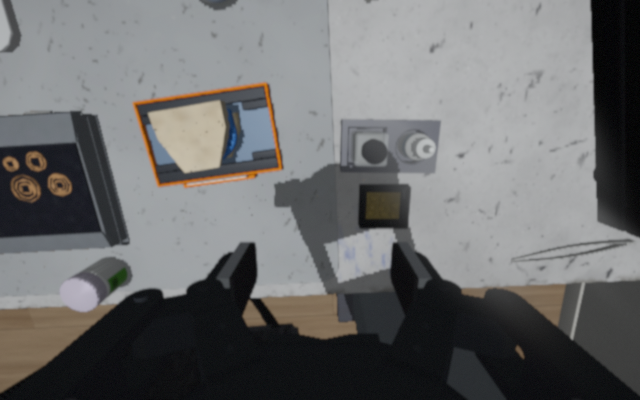

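Everything is in place. The stack sits square in the orange tray (185,135), the dropper is upright in the well (418,147), and the crown tray is midway before the rack (384,205), about 15 mm off it. The jar (80,290) and tweezers (570,250) look untouched, so I'm handing in.

```bash
python3 -c "
from rig import finish_job
print(finish_job())"
```

```text
the job is handed in; nothing more can be done
None
```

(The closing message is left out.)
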